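# Load the cassette reader from the dispenser chute

## Task

Load the reader: hold the steel dish up under the dispenser's chute and push the paddle with it so that all the cassettes waiting in the chute slide into the dish, letting none fall on the bench. Seat the dish with its cassettes flat and square in the pocket of the reader, with every spare cassette from the bench in it too, then ease the spring flap gently down until it is fully shut, without letting it slam. Do not knock over or push about the bottle or the tube rack.

Things in the scene. Friction and masses are not known exactly. Their poses are not given: they have to be found in the camera images.
- dish_handle (a point): grip point in the middle of the catch dish's handle, a black upright fin on its -x end wall: 30 mm long (x), 16 mm thick (y), from the dish's underside to 74 mm above it. The point is 75 mm from the dish's centre along -x, 55 mm above its underside; x runs from the handle to the dish's far end wall (outer face 135 mm from this point), z up
- dish_in (a point): centre of the inner floor of the catch dish, 4 mm above its underside, axes as the handle's. The dish is an open steel box 120 x 90 mm, 42 mm high (inside 112 x 82 x 38, walls and floor 4 mm), about 0.16 kg, standing on the bench at the start
- dispenser: cassette dispenser (fixed): white cabinet with a steel chute, open on top, that rises at 30 degrees along +x (away from the robot), 40 mm wide inside, 230 mm long. The cassettes in it rest against a gate at the lip; x level, origin on the bench 30 mm before the lip (-x). Before the lip, below the gate, all is open
- mouth (a point): middle of the chute's lower lip (fixed), 165 mm above the bench (underside 160 mm); axes as the dispenser. Once the gate is up some 22 mm the cassettes slide out towards -x at up to 1 m/s and drop off the lip, landing 0 to 90 mm before it; one may come to lean on the lip until the dish is lowered a little
- paddle_face (a point): centre of the front face of the dispenser's paddle, a grey upright plate 64 x 64 mm under the mouth, 80 to 144 mm above the bench; at rest the face is 2 mm beyond the lip (+x). Pushed level along +x by up to 30 mm (2 to 4 N) it lifts the gate, and springs back when let go. Meant to be pushed with the dish's far end wall, the rim being just under the chute
- gate (a joint): lift of the dispenser's gate, m: 0 closed, up to 0.042 open; 1.4 times the push of the paddle; closes by spring
- reader: cassette reader (fixed): white box open at the top, inside 170 x 115 mm, walls 5 mm, rim 120 mm above the bench; x points away from the robot, to the flap's hinge; origin on the bench below the pocket's point. The dish, fin included, fits inside below the rim; the shut flap leaves 97 mm above the seated dish's inner floor
- pocket (a point): where the point dish_in lies, and how its axes lie, when the dish is seated in the pocket in the reader's floor: 25 mm above the bench. The pocket has the outline of the dish with its fin (fin towards the robot), 2.5 mm wider on every side (3 mm beside the fin), 18 mm deep, its floor 20 mm above the bench; around it the well is 8 to 10 mm wider
- flap (a joint): angle of the reader's flap, rad: 0 shut (level, on the rim), 2.0 fully open (leaning back past upright, away from the robot), where it stays by its weight; below about 1.85 spring and weight (0.3 kg) pull it shut and it slams if not held
- flap_hinge (a point): middle of the flap's hinge line, on the reader's far rim, 124 mm above the bench; fixed, axes as the reader; the hinge line runs along y
- flap_tab (a point): grip point on the flap's tab: a black bar 45 mm long, 16 mm wide (along the hinge line), 12 mm thick that sticks out of the middle of the flap's free edge. The point is 207 mm from the hinge line and moves in an arc about it; 25 mm outside the reader's front wall when shut. Pinched across its width it can turn between the fingers
- chute1_center (a point): a test cassette, a white plastic block 60 x 32 x 16 mm (x, y, z), 30 g, with a small grey window and sample well on its top face; this point is its centre, x along its length. At the start it lies lengthwise in the dispenser's chute (lowest, against the gate)
- chute2_center (a point): a test cassette, a white plastic block 60 x 32 x 16 mm (x, y, z), 30 g, with a small grey window and sample well on its top face; this point is its centre, x along its length. At the start it lies lengthwise in the dispenser's chute (second)
- chute3_center (a point): a test cassette, a white plastic block 60 x 32 x 16 mm (x, y, z), 30 g, with a small grey window and sample well on its top face; this point is its centre, x along its length. At the start it lies lengthwise in the dispenser's chute (third from the gate, if present)
- spare1_center (a point): a test cassette, a white plastic block 60 x 32 x 16 mm (x, y, z), 30 g, with a small grey window and sample well on its top face; this point is its centre, x along its length. At the start it lies flat, window up, on the open bench, if present
- spare2_center (a point): a test cassette, a white plastic block 60 x 32 x 16 mm (x, y, z), 30 g, with a small grey window and sample well on its top face; this point is its centre, x along its length. At the start it lies flat, window up, on the open bench, if present
- reagent_bottle: bystander: amber bottle 68 mm across, about 150 mm tall, origin under its centre
- tube_rack: bystander: black tube rack 110 x 200 mm, tubes to 97 mm high, origin under its centre
There are look-alikes about, which are no part of the job. Leave any black, orange or pink look-alike of the part that bears chute1_center alone.

How it is judged:
By the outcome, as a careful person would: the job done as asked, in the order asked, and still so for the second after the job is handed in, with the robot touching nothing.
Of chute3, spare1, spare2 only 2 to 3 are there at a start; the rules pass over those that are not, and their reading is None.
At some moment in a run one of spare1, spare2 may be knocked a few centimetres aside while the robot is not near it.
It also fails if it takes over 208 s, if anything falls off the work surface, if the arm or the gripper's body presses on something with over 40 N, if the wrist force passes 120 N, or if a joint passes its speed limit or range.

## Robot

A 6-joint arm with a two-finger parallel gripper is mounted at the origin on the work surface. World frame = base frame: x ahead of the robot, y to its left, z up, the work surface at z = 0. Lengths are in m, angles in rad, forces in N, time in s.
With the tool pointing down it reaches from about 0.3 to 0.775 m from the base axis. Payload 14.6 kg.
Tool frame: the origin (TCP) lies on the centre line of the jaws, within the pads' length; the fingertips stand 25 mm ahead of it and the grasp point (between the pads) lies 6 mm ahead of it (ctrl.tip_reach is the distance from the TCP to the fingertips, in m); z points along the fingers, y is the line along which they close (so a half turn about z gives the same grasp; the last joint's range is limited). The gripper opens to 94 mm and grips with 3 to 60 N. Pads are 16 mm wide; open, the fingers measure 119 mm over their backs; the gripper's body (75 mm by 177 mm) begins 78 mm behind the grasp point.
Start: joints at [1.105, 0.3, 1.521, -0, 1.321, -0.067], TCP at [0.214, 0.507, 0.23] pointing down, gripper open.
Joint ranges: [-3.03, 3.03], [-0.79, 2.21], [0.23, 2.52], [-1.04, 4.18], [0, 3.07], [-2.55, 2.55]. Speed limits (rad/s): [2.22, 2.22, 2.57, 3.14, 3.14, 3.14].

## Interface

Orientations are given as [roll, pitch, yaw] about the fixed x, y, z axes, in that order (R = Rz(yaw) Ry(pitch) Rx(roll)).
In Python, from station import ctrl gives the robot as it stands. The module is installed in compiled form; this text tells all that it offers.
- The arm moves only by the tool apply_moves, never from a script. Its argument "deltas" is a list of rows, each a list of 7 numbers: the closure in counts, from 0 (fully open) to 255 (shut), then the shift along the world's x, y, z in cm, then the turn, a rotation vector about the world's x, y, z in rad. In form: [[jaw, tx, ty, tz, ax, ay, az], ...]. A call has 1 to 10 rows; each row shifts and turns the commanded pose from where the row before left it; what a row does not reach is not made up. A row lasts 1/10 s, in which the tool goes at most 50 mm and 8.59 degrees, less where a joint would pass 70% of its speed; a pose out of reach is approached as far as the arm can. A call with a gripper value outside its range is refused whole. The fingers move at their own pace and stop on an object; "grip_force" is the grip in N (left out, the last holds). Time passes only in rows, so rows that do not move let the fingers close. It gives the time, the measured TCP pose, the force, the opening and the grip force at its end, in the units of the state.
- ctrl.get_obs(): the state, without advancing time (a new reading comes with each control period).
- ctrl.camera(name): name is "scene" or "top" or "wrist"; returns a dict with "img" (420x560x3 uint8, red, green, blue), "K" (3x3 intrinsics, pixels), "pose" (4x4, takes a point from camera to world coordinates); the wrist camera has in their place "hand_eye" (4x4, takes a point from camera to tool coordinates, whose origin is the TCP and whose axes are the flange's). Camera axes: x right, y up, looking along -z (the intrinsics and any distortion apply to the point x, -y, -z); pixel columns grow to the right and rows downward; lengths in m; the calibration is good to about 2 mm. The wrist camera is an equidistant fisheye: a pixel r from the principal point sees the ray r / f radians off the axis. A picture is of the moment at which its call begins: read the wrist's pose just before it. There is no depth.
- ctrl.hand_in(): hands the job in; it is judged then, once.
The state is a dict: "time_s": time; "qpos": joint angles; "joint_vel": joint speeds; "tau": joint torques, N m; "ee_pos": TCP position; "eef_rot": TCP orientation; "force": force on the tool from outside, world axes, zero at the start; "moment": the same for the moment, N m; "grip_width": finger opening in m; "grip_force": force on a finger pad.
Only numpy, scipy, OpenCV 4.12 (cv2) and the standard library are available. Lean on these libraries where they do the work, as an engineer would, in place of code of your own. Each camera call takes 0.05 s, during which the arm holds its last target. There are 200 camera calls.

## Working session

There is one attempt and no reset: what is moved stays moved. The work goes in short steps, Python scripts to look and compute and a tool call to move; the robot and the scene stay as the last step left them, time stands still between calls to the robot, and variables do not carry over. Pictures are saved under pics/ and viewed, at most 14 in all, crops included, and the job is handed in when it is done.

Besides the shell and the picture viewer there is one more tool, called after "Emit:" as name([rows], argument=value, ...), one row to a line, values as JSON. apply_moves: Moves the arm, as the interface text tells. Its arguments: {"type":"object","properties":{"deltas":{"type":"array"},"grip_force":{"type":"number"}},"required":["deltas"]}

```bash
mkdir -p pics
cat > h.py <<'E'
import numpy as np, cv2
from station import ctrl
from scipy.spatial.transform import Rotation as R
def ray(c,u,v):
    K=c["K"]; d=np.array([(u-K[0,2])/K[0,0],-(v-K[1,2])/K[1,1],-1.]); P=c["pose"]
    return P[:3,3],P[:3,:3]@d
def onz(c,u,v,z):
    o,d=ray(c,u,v); return (o+d*(z-o[2])/d[2]).round(4)
def proj(c,p):
    P=c["pose"]; q=P[:3,:3].T@(np.array(p)-P[:3,3]); K=c["K"]
    return K[0,0]*q[0]/-q[2]+K[0,2], K[1,1]*-q[1]/-q[2]+K[1,2]
def tri(c1,a,c2,b):
    o1,d1=ray(c1,*a);o2,d2=ray(c2,*b);t=np.linalg.lstsq(np.c_[d1,-d2],o2-o1,rcond=None)[0]
    p,q=o1+t[0]*d1,o2+t[1]*d2; return ((p+q)/2).round(4),np.linalg.norm(p-q).round(4)
def snap(n,f):
    c=ctrl.camera(n); cv2.imwrite("pics/"+f,c["img"][:,:,::-1]); np.save("pics/"+f+".npy",c,allow_pickle=True); return c
def load(f): return np.load("pics/"+f+".npy",allow_pickle=True).item()
def wpose():
    o=ctrl.get_obs();return np.array(o["ee_pos"]),np.array(o["eef_rot"])
E
python3 - <<'E'
from h import *
for n in("scene","top"):
    c=snap(n,n+"0.png"); print(n,c["K"].round(1).tolist(),c["pose"].round(3).tolist(), [k for k in c])
print(ctrl.get_obs(), ctrl.tip_reach)
E
```

```text
scene [[517.6, 0.0, 280.2], [0.0, 517.6, 210.6], [0.0, 0.0, 1.0]] [[0.498, -0.729, 0.471, 1.239], [0.867, 0.417, -0.272, -0.421], [0.002, 0.544, 0.839, 1.472], [0.0, 0.0, 0.0, 1.0]] ['img', 'K', 'pose']
top [[461.5, 0.0, 282.8], [0.0, 461.5, 208.3], [0.0, 0.0, 1.0]] [[0.021, 0.986, -0.166, 0.325], [-1.0, 0.018, -0.019, -0.007], [-0.016, 0.166, 0.986, 1.337], [0.0, 0.0, 0.0, 1.0]] ['img', 'K', 'pose']
{'time_s': 0.1, 'qpos': array([ 1.10538875e+00,  3.00374444e-01,  1.52149290e+00, -1.57532918e-05,
        1.32069203e+00, -6.65942933e-02]), 'joint_vel': array([-5.15900294e-04, -1.29918172e-04, -1.99133304e-03,  2.24637326e-04,
        7.95518370e-04,  3.88323001e-05]), 'tau': array([ 8.34889070e-04, -5.32648122e+01, -3.53277361e+01,  7.09649012e-02,
        2.35950190e-02, -6.55152758e-05]), 'ee_pos': array([0.21349276, 0.5066582 , 0.22997664]), 'eef_rot': array([-3.14062707e+00, -4.91044928e-05,  2.74278325e+00]), 'force': array([ 0.14802492, -0.26557204,  0.40265794]), 'moment': array([ 0.01637268,  0.00634551, -0.01178311]), 'grip_force': 0.0, 'grip_width': 0.09382121366144197} 0.025
```

View pics/scene0.png

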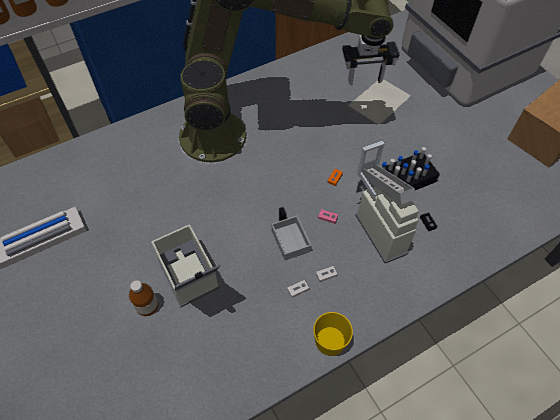

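View pics/top0.png

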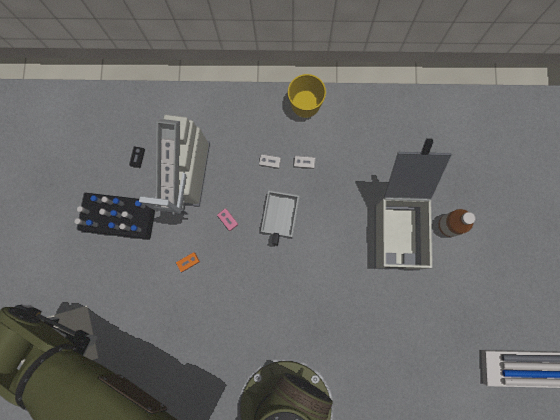

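The scene view shows the dish at (291,236) with its fin at (283,215), and the reader at (187,262) with the flap open. The dispenser is at (388,215), the white spares at (298,288) and (326,273), and the bottle at (144,297). The look-alikes are orange (335,177), pink (328,216) and black (428,222).

In the top view the dish is at (280,215), spares at (270,161) and (304,162), chute cassettes at (168,150–195), the reader at (405,233) and the rack at (116,216). The orange (188,262), pink (228,219) and black (137,157) blocks, the yellow cup and the chute's own blocks are not targets. I choose the two white blocks at (270,161) and (304,162), and check them in a close composite.

Run:
```python
from h import *
t=load("top0.png")["img"];s=load("scene0.png")["img"]
def cr(i,x,y,w,h,W,H): return cv2.resize(i[y:y+h,x:x+w],(W,H),interpolation=cv2.INTER_CUBIC)
a=np.hstack([cr(t,120,105,100,75*1+0,400,300),cr(t,240,140,100,75+0,400,300)])
a=np.hstack([cr(t,130,110,90,120,300,400),cr(t,245,145,80,107,300,400)])
b=np.hstack([cr(t,365,130,75,150,200,400)])
cv2.imwrite("pics/comp.png",np.hstack([a,b])[:,:,::-1])
```

```text
(no output)
```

View pics/comp.png

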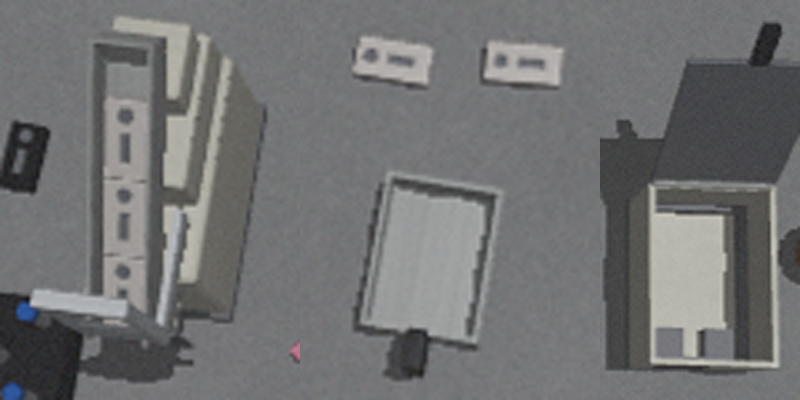

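Crop check: the chute holds 3 white cassettes. Both white spares (crop (393,62) and (523,65)) have a grey window and well, so they are the right ones. Next I compute coarse positions.

Run:
```python
from h import *
t=load("top0.png");s=load("scene0.png")
def f(n,c,pts,z): print(n,[onz(c,*p,z)[:2].tolist() for p in pts])
f("dish rim TL TR BL BR",t,[(268.2,191.3),(299.1,195),(259.7,233),(292.2,237.3)],.042)
f("fin top",t,[(275,238.5)],.074)
f("reader rim TL TR BR BL",t,[(383.7,199.4),(431.7,198.6),(431.7,267.6),(383.7,265.7)],.12)
f("spares",t,[(270,161.5),(304.5,162)],.016)
print("tab",tri(t,(427.5,146),s,(187,229)))
f("chute top-end",t,[(158,121),(180,122)],.165+.115+.03)
f("bottle",t,[(461,222)],.12); f("rack",t,[(82,193),(154,199),(151,239),(77,233)],.03)
print(ctrl.camera("wrist")["hand_eye"].round(4).tolist(),ctrl.camera("wrist")["K"].tolist())
# white blobs of spares
for nm,c in(("top",t),("scene",s)):
    i=c["img"].astype(int); m=((i.min(2)>165)).astype(np.uint8)
    n,l,st,ce=cv2.connectedComponentsWithStats(m)
    print(nm,[(ce[k].round(1).tolist(),st[k,4]) for k in range(1,n) if 40<st[k,4]<3000])
```

```text
dish rim TL TR BL BR [[0.5921, 0.0608], [0.5828, -0.0279], [0.4716, 0.0816], [0.4612, -0.0103]]
fin top [[0.4536, 0.037]]
reader rim TL TR BR BL [[0.5593, -0.2528], [0.5638, -0.3805], [0.3808, -0.3746], [0.3832, -0.2501]]
spares [[0.6873, 0.0591], [0.6875, -0.0427]]
tab (array([ 0.6036, -0.2887,  0.4414]), np.float64(0.0249))
chute top-end [[0.7002, 0.3093], [0.6986, 0.2574]]
bottle [[0.5021, -0.4556]]
rack [[0.58, 0.6029], [0.566, 0.3915], [0.4499, 0.3922], [0.463, 0.6064]]
[[-0.0003, 0.9614, 0.2752, 0.08], [1.0, 0.0005, -0.0006, 0.0004], [-0.0007, 0.2752, -0.9614, -0.1553], [0.0, 0.0, 0.0, 1.0]] [[325.19226210127806, 0.0, 276.7762606227478], [0.0, 325.19226210127806, 210.03729941061457], [0.0, 0.0, 1.0]]
top [([270.5, 160.9], np.int32(122)), ([304.7, 161.5], np.int32(122)), ([187.4, 181.3], np.int32(56)), ([180.3, 185.9], np.int32(77)), ([153.1, 200.5], np.int32(134)), ([399.4, 233.9], np.int32(1360)), ([468.8, 217.7], np.int32(94)), ([501.1, 365.3], np.int32(585)), ([531.6, 366.1], np.int32(114)), ([532.9, 381.9], np.int32(110))]
scene [([373.4, 145.1], np.int32(65)), ([377.0, 211.0], np.int32(121)), ([391.6, 210.1], np.int32(143)), ([403.8, 209.7], np.int32(131)), ([42.8, 231.0], np.int32(742)), ([186.1, 264.8], np.int32(305)), ([326.0, 272.7], np.int32(118)), ([135.5, 285.0], np.int32(72)), ([297.4, 287.7], np.int32(128))]
```

Emit:
apply_moves([
  [0,1.3,-2.2,1.7,0,0,0.04],
  [0,1.3,-2.2,1.7,0,0,0.04],
  [0,1.3,-2.2,1.7,0,0,0.04],
  [0,1.3,-2.2,1.7,0,0,0.04],
  [0,1.3,-2.2,1.7,0,0,0.04],
  [0,1.3,-2.2,1.7,0,0,0.04],
  [0,1.3,-2.2,1.7,0,0,0.04],
  [0,1.3,-2.2,1.7,0,0,0.04],
  [0,1.3,-2.2,1.7,0,0,0.04],
  [0,1.3,-2.2,1.7,0,0,0.04],
])

```text
time_s: 1.2
ee_pos: [0.3439, 0.2858, 0.4011]
eef_rot: [-3.142, 0.0, -3.139]
force: [0.2, -0.3, -0.2]
grip_width: 0.094
grip_force: 0.0
```

Emit:
apply_moves([
  [0,0,0,0,0,0,0],
  [0,0,0,0,0,0,0],
  [0,0,0,0,0,0,0],
])

```text
time_s: 1.5
ee_pos: [0.3431, 0.2873, 0.3996]
eef_rot: [-3.141, -0.001, -3.14]
force: [-1.0, -0.6, -0.0]
grip_width: 0.094
grip_force: 0.0
```

```bash
cat >> h.py <<'E'
def wsnap(f):
    p,r=wpose(); c=ctrl.camera("wrist"); T=np.eye(4);T[:3,:3]=R.from_euler("xyz",r).as_matrix();T[:3,3]=p
    c["pose"]=T@c["hand_eye"]; c["fish"]=1
    cv2.imwrite("pics/"+f,c["img"][:,:,::-1]); np.save("pics/"+f+".npy",c,allow_pickle=True); print(f,p.round(4),r.round(4)); return c
_ray=ray
def ray(c,u,v):
    if "fish" not in c: return _ray(c,u,v)
    K=c["K"]; x,y=(u-K[0,2])/K[0,0],(v-K[1,2])/K[1,1]; th=np.hypot(x,y)+1e-9
    d=np.array([x/th*np.sin(th),-y/th*np.sin(th),-np.cos(th)]); P=c["pose"]; return P[:3,3],P[:3,:3]@d
_proj=proj
def proj(c,p):
    if "fish" not in c: return _proj(c,p)
    P=c["pose"]; q=P[:3,:3].T@(np.array(p)-P[:3,3]); x,y,z=q[0],-q[1],-q[2]; r=np.hypot(x,y)+1e-9; th=np.arctan2(r,z); K=c["K"]
    return K[0,0]*th*x/r+K[0,2],K[1,1]*th*y/r+K[1,2]
E
python3 - <<'E'
from h import *
c=wsnap("w1.png"); cv2.imwrite("pics/w1v.png",cv2.resize(c["img"][:,:,::-1],(800,600),interpolation=cv2.INTER_CUBIC))
E
```

```text
w1.png [0.3431 0.2873 0.3996] [-3.1410e+00 -1.1000e-03 -3.1404e+00]
```

View pics/w1v.png

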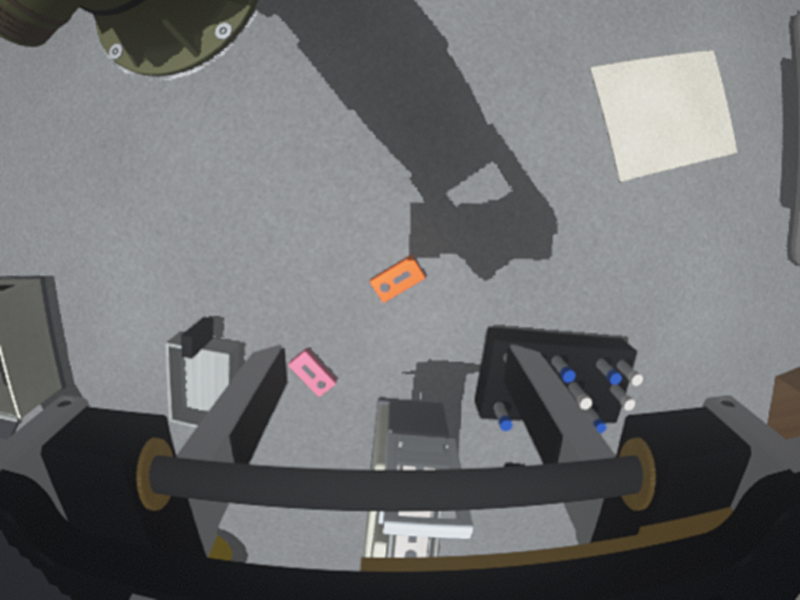

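The wrist view has the dish at (200,375), pink at (313,372) and orange at (398,279). The dispenser lip, around (420,480), is hidden by the gripper bar. I move further forward so the camera is above it.

Emit:
apply_moves([
  [0,3.5,0,1,0,0,0],
  [0,3.5,0,1,0,0,0],
  [0,3.5,0,1,0,0,0],
  [0,3.5,0,1,0,0,0],
  [0,3.5,0,1,0,0,0],
  [0,3.5,0,0,0,0,0],
  [0,0,0,0,0,0,0],
  [0,0,0,0,0,0,0],
])

```text
time_s: 2.35
ee_pos: [0.5537, 0.2876, 0.4487]
eef_rot: [-3.141, -0.002, -3.14]
force: [0.1, 0.7, -0.4]
grip_width: 0.0938
grip_force: 0.0
```

Run:
```python
from h import *
c=wsnap("w2.png"); cv2.imwrite("pics/w2v.png",cv2.resize(c["img"][180:380,150:430,::-1],(800,571),interpolation=cv2.INTER_CUBIC))
```

```text
w2.png [0.5537 0.2876 0.4487] [-3.1406e+00 -2.4000e-03 -3.1402e+00]
```

View pics/w2v.png

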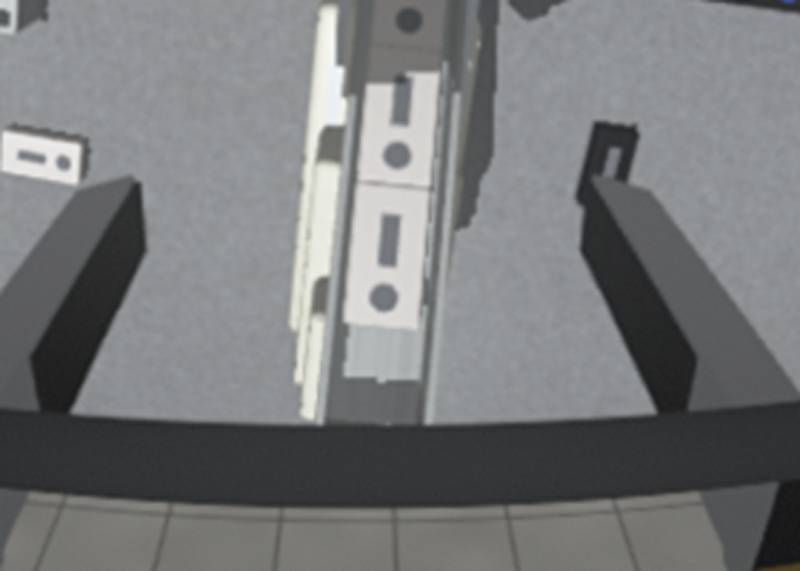

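It shows the chute from above with the cassettes at crop (388,260) and (400,130). The lip is above the crop, so I view the full-image part.

Run:
```python
from h import *
c=load("w2.png"); cv2.imwrite("pics/w2b.png",cv2.resize(c["img"][80:240,200:400,::-1],(750,600),interpolation=cv2.INTER_CUBIC))
```

```text
(no output)
```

View pics/w2b.png

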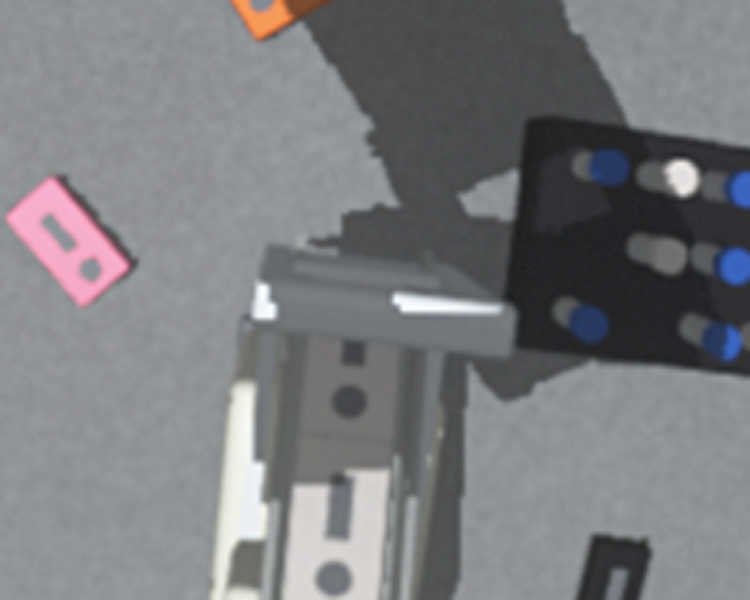

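Run:
```python
from h import *
c=load("w2.png")
for (p,s) in [((292.3,196.5),60),((289,245.1),120),((283.7,294.8),180)]:
    x=onz(c,*p,.165+s*.0005+.0139); print(s,x,"lip x for yaw0",x[0]-(s*.866-8)/1000)
i=load("w1.png"); cv2.imwrite("pics/w1c.png",cv2.resize(i["img"][270:400,240:350,::-1],(508,600),interpolation=cv2.INTER_CUBIC))
s=load("scene0.png"); cv2.imwrite("pics/sc.png",np.hstack([cv2.resize(i["img"][270:400,240:350,::-1],(400,473),interpolation=cv2.INTER_CUBIC),cv2.resize(s["img"][135:268,343:443,::-1],(356,473),interpolation=cv2.INTER_CUBIC)]))
```

```text
60 [0.5688 0.3072 0.2089] lip x for yaw0 0.52484
120 [0.622  0.3027 0.2389] lip x for yaw0 0.52608
180 [0.6739 0.2962 0.2689] lip x for yaw0 0.52602
```

View pics/sc.png

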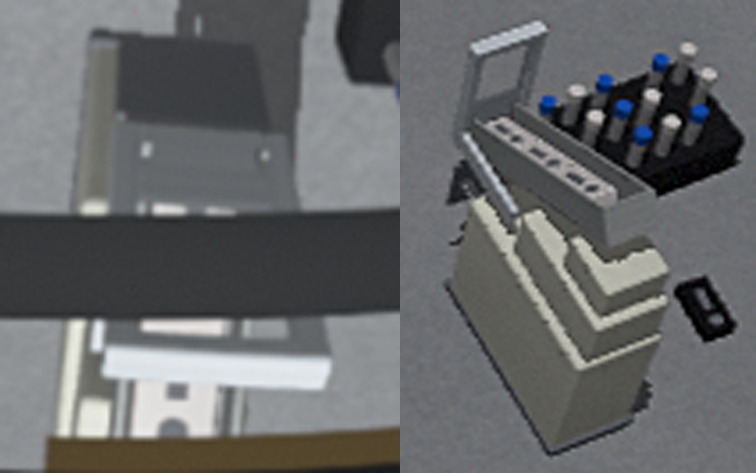

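Run:
```python
from h import *
c=load("w1.png");q=lambda a,b:(240+a/3.636,270+b/3.636)
for n,a,z in[("screws L",(147,150),.125),("screws R",(265,155),.125),("botL",(118,122),.08),("botR",(268,130),.08),("topR",(297,208),.144)]: print(n,onz(c,*q(*a),z))
s=load("scene0.png");t=load("top0.png")
u=np.array([np.cos(-.104),np.sin(-.104)]);lip=np.array([.526,.3117])
# predicted chute-end features in top0, scene0
for sx in (60,120,180):
    p=lip+u*(sx*.866-8)/1000; P=[*p,.165+sx*.0005+.0139]; print(sx,"top",np.round(proj(t,P),1),"scene",np.round(proj(s,P),1))
```

```text
screws L [0.5508 0.2935 0.125 ]
screws R [0.5542 0.3447 0.125 ]
botL [0.5649 0.2804 0.08  ]
botR [0.5702 0.3514 0.08  ]
topR [0.5697 0.3575 0.144 ]
60 top [166.8 184.9] scene [377.6 176.4]
120 top [167.1 161.8] scene [388.  183.3]
180 top [167.4 137.8] scene [399.2 190.6]
```

Run:
```python
from h import *
c=load("w1.png");q=lambda a,b:(240+a/3.636,270+b/3.636)
for n,a,z in[("topL",(118,122),.144),("topR",(268,130),.144),("botL",(118,36),.08),("botR",(254,45),.08)]: print(n,onz(c,*q(*a),z))
t=load("top0.png")
for s,p in((60,(166.9,187.4)),(120,(167.5,164)),(180,(167.5,139.4))): print(s,onz(t,*p,.165+s*.0005+.0139))
```

```text
topL [0.5243 0.2814 0.144 ]
topR [0.5289 0.3428 0.144 ]
botL [0.5185 0.2807 0.08  ]
botR [0.5236 0.3426 0.08  ]
60 [0.5632 0.3065 0.2089]
120 [0.6157 0.3003 0.2389]
180 [0.669  0.2958 0.2689]
```

Emit:
apply_moves([
  [0,0,-3.1,0,0,0,-0.02],
  [0,0,-3.1,0,0,0,-0.02],
  [0,-0.7,-3.1,-1,0,0,-0.02],
  [0,-0.7,-3.1,-2.8,0,0,-0.02],
  [0,-0.7,-3.1,-2.8,0,0,-0.02],
  [0,-0.7,-3.1,-2.8,0,0,-0.02],
  [0,-0.7,-3.1,-2.8,0,0,-0.02],
  [0,-0.7,-3.1,-2.8,0,0,-0.02],
  [0,0,0,0,0,0,0],
  [0,0,0,0,0,0,0],
])

```text
time_s: 3.4
ee_pos: [0.511, 0.0393, 0.3014]
eef_rot: [3.141, 0.001, 2.983]
force: [-0.0, -0.3, 1.1]
grip_width: 0.0938
grip_force: 0.0
```

Run:
```python
from h import *
c=wsnap("w3.png"); cv2.imwrite("pics/w3v.png",cv2.resize(c["img"][60:340,90:470,::-1],(800,590),interpolation=cv2.INTER_CUBIC))
```

```text
w3.png [0.511  0.0393 0.3014] [3.1412e+00 1.3000e-03 2.9827e+00]
```

View pics/w3v.png

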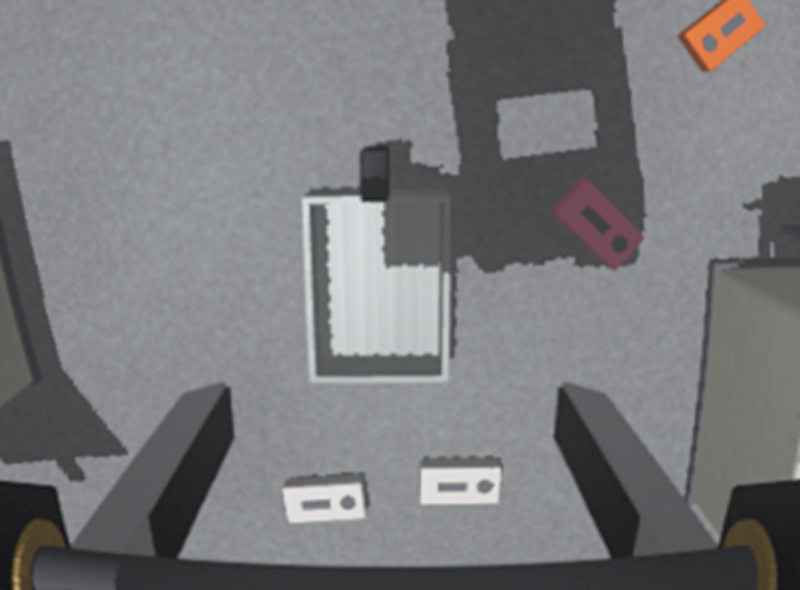

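Clear view: fin top centre at (375,174), rim corners at (303,197), (449,193), (312,381) and (447,381), spares at (325,500) and (460,483).

Run:
```python
from h import *
c=load("w3.png");q=lambda a,b:(90+a/2.105,60+b/2.107)
print("fin",onz(c,*q(375.5,174),.074))
r=[onz(c,*q(*p),.042)[:2] for p in((303,197),(450,193),(312,381),(447,381))];print(r)
m0=(r[0]+r[1])/2;m1=(r[2]+r[3])/2;print("ctr",(m0+m1)/2,"yaw",np.arctan2(*(m1-m0)[::-1]))
print("sp",onz(c,*q(325,500),.016),onz(c,*q(460,483),.016))
```

```text
fin [0.4579 0.0385 0.074 ]
[array([ 0.4665, -0.0086]), array([0.4785, 0.0801]), array([ 0.5848, -0.0256]), array([0.5987, 0.0614])]
ctr [0.532125 0.026825] yaw -0.14858238779880995
sp [ 0.6903 -0.0404  0.016 ] [0.6915 0.061  0.016 ]
```

Emit:
apply_moves([
  [60,-1.8,0,-3,0,0,0],
  [60,-1.8,0,-3,0,0,0],
  [60,-1.9,-0.1,-3,0,0,0],
  [60,0,0,-4,0,0,0],
  [60,0,0,-4,0,0,0],
  [60,0,0,-3.5,0,0,0],
  [60,0,0,-2.5,0,0,0],
  [60,0,0,-1,0,0,0],
  [60,0,0,0,0,0,0],
  [60,0,0,0,0,0,0],
])

```text
time_s: 4.45
ee_pos: [0.4575, 0.0383, 0.0619]
eef_rot: [3.141, 0.002, 2.984]
force: [0.0, -0.7, 0.4]
grip_width: 0.0718
grip_force: 0.0
```

Emit:
apply_moves([
  [255,0,0,0,0,0,0],
  [255,0,0,0,0,0,0],
  [255,0,0,0,0,0,0],
  [255,0,0,0,0,0,0],
  [255,0,0,0,0,0,0],
  [255,0,0,0,0,0,0],
  [255,0,0,0,0,0,0],
  [255,0,0,0,0,0,0],
], grip_force=40)

```text
time_s: 5.25
ee_pos: [0.4565, 0.0378, 0.0604]
eef_rot: [-3.142, -0.0, 2.983]
force: [-0.0, 0.3, -0.2]
grip_width: 0.0162
grip_force: 40.0
```

Emit:
apply_moves([
  [255,0,0,1,0,0,0],
  [255,0,0,1,0,0,0],
  [255,0,0,2,0,0,0],
  [255,0,0,3,0,0,0],
  [255,0,0,3,0,0,0],
  [255,0,0,0,0,0,0],
  [255,0,0,0,0,0,0],
])

```text
time_s: 5.95
ee_pos: [0.4566, 0.0379, 0.1611]
eef_rot: [3.141, 0.001, 2.983]
force: [0.0, 0.4, -3.0]
grip_width: 0.0159
grip_force: 40.0
```

Run:
```python
from h import *
c=wsnap("w4.png"); s=ctrl.camera("scene")
cv2.imwrite("pics/w4v.png",np.hstack([cv2.resize(c["img"][120:420,:,::-1],(560,300)),cv2.resize(s["img"][140:300,200:320,::-1],(225,300))]))
print(ctrl.get_obs()["moment"])
```

```text
w4.png [0.4566 0.0379 0.1611] [3.1413e+00 1.4000e-03 2.9829e+00]
[ 0.05787157  0.03559839 -0.05201637]
```

View pics/w4v.png

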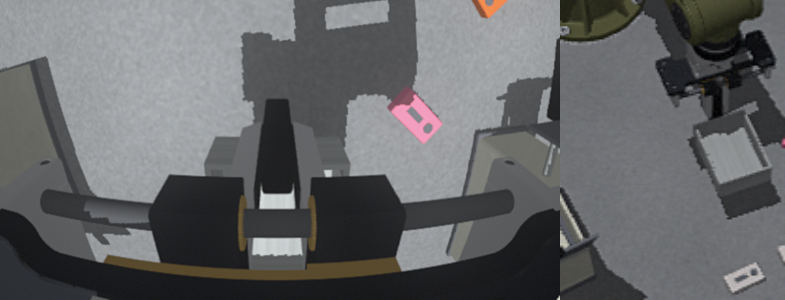

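Emit:
apply_moves([
  [255,-2,0,0.3,0,0,0.016],
  [255,-2.6,0,0.3,0,0,0.016],
  [255,-2.6,2,0.3,0,0,0.016],
  [255,-2.6,3,0,0,0,0.016],
  [255,0,3.5,0,0,0,0],
  [255,0,4,0,0,0,0],
  [255,0,4,0,0,0,0],
  [255,0,4,0,0,0,0],
  [255,0,4,0,0,0,0],
  [255,0,3,0,0,0,0],
], grip_force=60)

```text
time_s: 7.05
ee_pos: [0.3578, 0.3147, 0.1683]
eef_rot: [-3.14, -0.001, 3.048]
force: [0.1, -1.0, -2.3]
grip_width: 0.0155
grip_force: 60.0
```

Emit:
apply_moves([
  [255,0,1.4,0,0,0,0],
  [255,0,0,0,0,0,0],
  [255,0,0,0,0,0,0],
])

```text
time_s: 7.35
ee_pos: [0.3584, 0.3259, 0.1688]
eef_rot: [-3.14, -0.001, 3.047]
force: [0.2, -0.2, -2.0]
grip_width: 0.0157
grip_force: 60.0
```

Run:
```python
from h import *
c=wsnap("w5.png"); t=ctrl.camera("top"); s=ctrl.camera("scene"); np.save("pics/t5.npy",t,allow_pickle=True); np.save("pics/s5.npy",s,allow_pickle=True)
cv2.imwrite("pics/v5.png",np.hstack([cv2.resize(t["img"][130:280,130:250,::-1],(400,500),interpolation=cv2.INTER_CUBIC),cv2.resize(s["img"][100:250,290:410,::-1],(400,500),interpolation=cv2.INTER_CUBIC)]))
```

```text
w5.png [0.3584 0.3259 0.1688] [-3.1405e+00 -9.0000e-04  3.0467e+00]
```

View pics/v5.png

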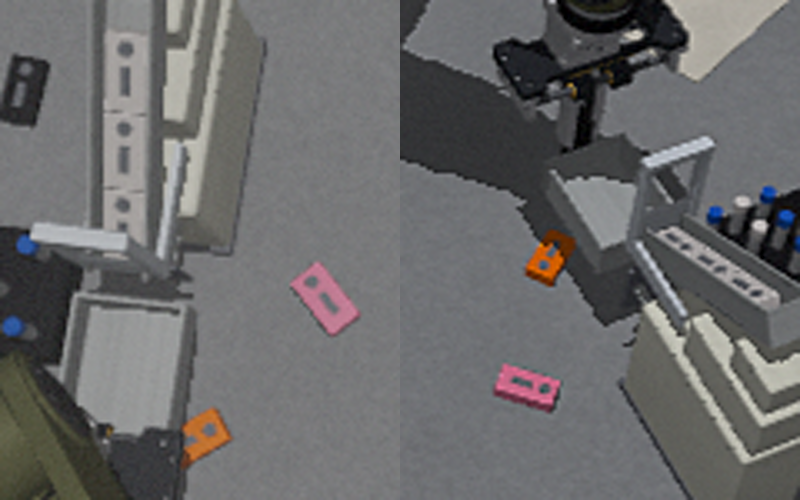

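Run:
```python
from h import *
t=np.load("pics/t5.npy",allow_pickle=True).item(); q=lambda a,b:(130+a/3.333,130+b/3.333)
print([onz(t,*q(*p),.151) for p in((78,293),(195,301))])
s=np.load("pics/s5.npy",allow_pickle=True).item(); q=lambda a,b:(290+a/3.333,100+b/3.333)
print(onz(s,*q(600-400,242),.151))
```

```text
[array([0.4936, 0.3528, 0.151 ]), array([0.489 , 0.2606, 0.151 ])]
[0.483  0.2728 0.151 ]
```

Emit:
apply_moves([
  [255,0.7,0.1,0.1,0,0,0],
  [255,0.7,0.03,0.1,0,0,0],
  [255,0.7,0,0,0,0,0],
  [255,0.5,0,0,0,0,0],
  [255,0,0,0,0,0,0],
  [255,0,0,0,0,0,0],
])

```text
time_s: 8.1
ee_pos: [0.3846, 0.328, 0.1713]
eef_rot: [-3.141, -0.0, 3.047]
force: [-0.2, -0.1, -1.1]
grip_width: 0.0156
grip_force: 60.0
```

Emit:
apply_moves([
  [255,0.5,-0.05,0,0,0,0],
  [255,0,0,0,0,0,0],
  [255,0,0,0,0,0,0],
])

```text
time_s: 8.4
ee_pos: [0.3895, 0.3276, 0.1714]
eef_rot: [-3.141, -0.0, 3.047]
force: [-2.0, 0.5, -1.6]
grip_width: 0.0156
grip_force: 60.0
```

Emit:
apply_moves([
  [255,0.5,-0.05,0,0,0,0],
  [255,0,0,0,0,0,0],
  [255,0,0,0,0,0,0],
])

```text
time_s: 8.7
ee_pos: [0.3947, 0.3271, 0.1714]
eef_rot: [-3.141, -0.0, 3.047]
force: [-2.9, 0.1, -2.6]
grip_width: 0.0158
grip_force: 60.0
```

Emit:
apply_moves([
  [255,0.5,-0.05,0,0,0,0],
  [255,0.7,-0.07,0,0,0,0],
  [255,0,0,0,0,0,0],
  [255,0,0,0,0,0,0],
  [255,0,0,0,0,0,0],
  [255,0,0,0,0,0,0],
  [255,0,0,0,0,0,0],
  [255,0,0,0,0,0,0],
  [255,0,0,0,0,0,0],
])

```text
time_s: 9.6
ee_pos: [0.4065, 0.3259, 0.1714]
eef_rot: [-3.141, -0.0, 3.047]
force: [-3.0, 0.4, -4.3]
grip_width: 0.0154
grip_force: 60.0
```

```bash
cat > v.py <<'E'
from h import *
import sys
n=sys.argv[1]; t=ctrl.camera("top"); s=ctrl.camera("scene"); np.save(f"pics/t{n}.npy",t,allow_pickle=True); np.save(f"pics/s{n}.npy",s,allow_pickle=True)
a,b,e,f=map(int,sys.argv[2:6])
cv2.imwrite(f"pics/v{n}.png",np.hstack([cv2.resize(t["img"][b:b+150,a:a+120,::-1],(400,500),interpolation=cv2.INTER_CUBIC),cv2.resize(s["img"][f:f+150,e:e+120,::-1],(400,500),interpolation=cv2.INTER_CUBIC)]))
o=ctrl.get_obs();print(o["force"].round(2),o["moment"].round(2),o["ee_pos"].round(4))
E
python3 v.py 6 130 130 290 100
```

```text
[-1.85 -0.51 -4.19] [ 0.2   0.93 -0.1 ] [0.4065 0.3259 0.1714]
```

View pics/v6.png

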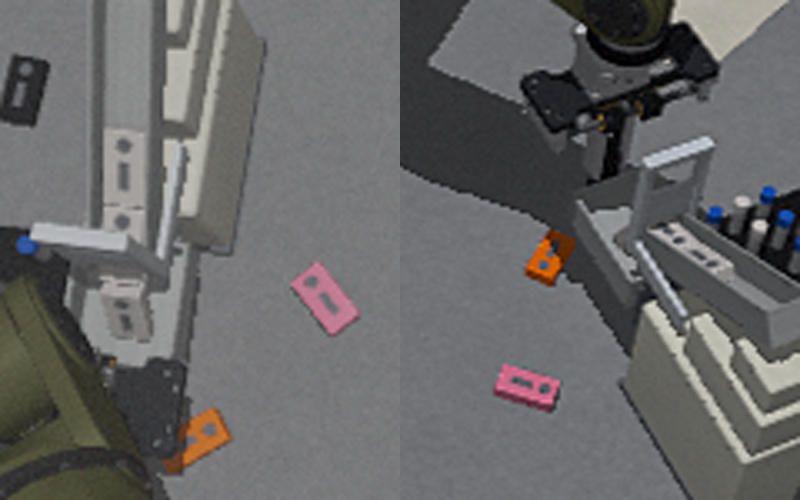

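The top view shows one cassette at (125,308), leaning on the lip with two held behind it. I lower the dish a little while keeping the push.

Emit:
apply_moves([
  [255,0,0,-0.4,0,0,0],
  [255,0,0,-0.4,0,0,0],
  [255,0,0,-0.4,0,0,0],
  [255,0,0,0,0,0,0],
  [255,0,0,0,0,0,0],
  [255,0,0,0,0,0,0],
  [255,0,0,0,0,0,0],
  [255,0,0,0,0,0,0],
])

```text
time_s: 10.5
ee_pos: [0.4065, 0.3259, 0.1594]
eef_rot: [-3.141, -0.0, 3.047]
force: [-2.2, -0.2, -4.4]
grip_width: 0.0156
grip_force: 60.0
```

```bash
python3 v.py 7 130 130 290 100
```

```text
[-2.96  0.82 -3.14] [ 0.23  0.97 -0.02] [0.4065 0.3259 0.1594]
```

View pics/v7.png

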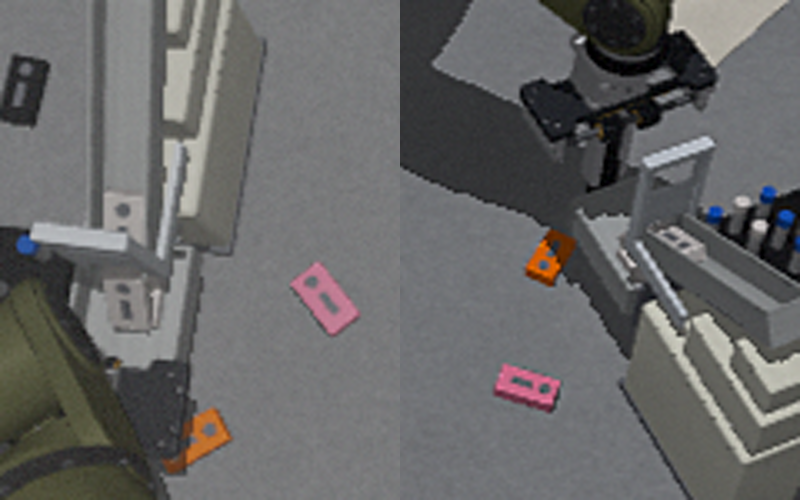

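The second cassette is now in at (125,300), and the third still sits in the chute at (123,215). I lower a bit more and monitor the chute by pixel mask.

Emit:
apply_moves([
  [255,0,0,-0.3,0,0,0],
  [255,0,0,-0.3,0,0,0],
  [255,0,0,-0.2,0,0,0],
  [255,0,0,0,0,0,0],
  [255,0,0,0,0,0,0],
  [255,0,0,0,0,0,0],
  [255,0,0,0,0,0,0],
  [255,0,0,0,0,0,0],
])

```text
time_s: 11.4
ee_pos: [0.4065, 0.3259, 0.1513]
eef_rot: [-3.141, -0.0, 3.047]
force: [-2.3, 0.6, -4.8]
grip_width: 0.0156
grip_force: 60.0
```

```bash
cat > m.py <<'E'
from h import *
import sys
n=sys.argv[1]; t=ctrl.camera("top"); np.save(f"pics/t{n}.npy",t,allow_pickle=True)
print(t["img"].shape)
for k in list(range(4,8))+[n]:
    try: i=(np.load(f"pics/t{k}.npy",allow_pickle=True).item() if k!=4 else load("top0.png"))["img"].astype(int)
    except Exception as e: continue
    g=i.mean(2)[:, 163:172].mean(1); print(k,g[130:245:4].round().astype(int).tolist())
o=ctrl.get_obs();print(o["force"].round(2),o["moment"].round(2),o["ee_pos"].round(4))
E
python3 m.py 8
```

```text
(420, 560, 3)
4 [134, 133, 130, 147, 133, 138, 134, 138, 154, 150, 139, 133, 134, 150, 145, 128, 158, 132, 148, 119, 82, 67, 67, 67, 119, 119, 120, 118, 121]
5 [139, 137, 134, 151, 139, 142, 139, 143, 159, 155, 144, 138, 138, 155, 149, 133, 162, 137, 154, 123, 88, 70, 85, 97, 149, 150, 151, 152, 151]
6 [139, 138, 138, 138, 139, 139, 140, 139, 139, 138, 162, 130, 156, 138, 141, 159, 156, 145, 155, 95, 92, 164, 165, 113, 110, 123, 151, 134, 63]
7 [139, 138, 138, 139, 138, 139, 139, 137, 139, 139, 139, 138, 137, 137, 133, 160, 138, 137, 153, 95, 91, 140, 133, 118, 136, 153, 150, 112, 67]
8 [139, 137, 138, 139, 138, 139, 139, 139, 139, 139, 139, 138, 138, 137, 136, 135, 135, 134, 152, 96, 87, 80, 134, 154, 159, 127, 129, 86, 72]
[-2.44  0.34 -3.77] [ 0.21  0.9  -0.07] [0.4065 0.3259 0.1513]
```

Emit:
apply_moves([
  [255,0,0,-0.3,0,0,0],
  [255,0,0,-0.3,0,0,0],
  [255,0,0,-0.2,0,0,0],
  [255,0,0,0,0,0,0],
  [255,0,0,0,0,0,0],
  [255,0,0,0,0,0,0],
])

```text
time_s: 12.05
ee_pos: [0.4065, 0.3259, 0.1433]
eef_rot: [-3.141, -0.0, 3.047]
force: [-3.1, 1.1, -4.0]
grip_width: 0.0156
grip_force: 60.0
```

```bash
python3 m.py 9 | tail -3;  python3 - <<'E'
from h import *
s=ctrl.camera("scene");np.save("pics/s9.npy",s,allow_pickle=True)
for n in(7,9):
  i=np.load(f"pics/s{n}.npy",allow_pickle=True).item()["img"].astype(int)
  m=((i.min(2)>140)&(i.max(2)-i.min(2)<25)).astype(np.uint8); m[:130]=0;m[200:]=0;m[:,:335]=0;m[:,395:]=0
  k,l,st,ce=cv2.connectedComponentsWithStats(m); print(n,[(ce[j].round(0).tolist(),int(st[j,4])) for j in range(1,k) if st[j,4]>4])
E
```

```text
7 [139, 138, 138, 139, 138, 139, 139, 137, 139, 139, 139, 138, 137, 137, 133, 160, 138, 137, 153, 95, 91, 140, 133, 118, 136, 153, 150, 112, 67]
9 [139, 138, 138, 138, 139, 139, 139, 140, 139, 139, 139, 138, 137, 137, 135, 136, 135, 134, 151, 96, 94, 86, 133, 147, 162, 122, 134, 78, 81]
[-3.16  1.3  -3.77] [ 0.24  0.83 -0.06] [0.4064 0.3259 0.1433]
7 [([373.0, 145.0], 77), ([392.0, 160.0], 13), ([353.0, 171.0], 103), ([374.0, 172.0], 39), ([368.0, 184.0], 46), ([367.0, 195.0], 44), ([381.0, 197.0], 35)]
9 [([373.0, 145.0], 77), ([392.0, 160.0], 13), ([354.0, 168.0], 18), ([352.0, 178.0], 50), ([368.0, 184.0], 45), ([367.0, 195.0], 44), ([381.0, 197.0], 35)]
```

Emit:
apply_moves([
  [255,-0.4,0.04,0,0,0,0],
  [255,-0.4,0.04,0,0,0,0],
  [255,-0.4,0.04,0,0,0,0],
  [255,-0.4,0.04,0,0,0,0],
  [255,0,0,0,0,0,0],
  [255,0,0,0,0,0,0],
  [255,0,0,0,0,0,0],
])

```text
time_s: 12.85
ee_pos: [0.3907, 0.3275, 0.1435]
eef_rot: [3.142, 0.0, 3.047]
force: [-2.6, 0.8, -3.5]
grip_width: 0.0159
grip_force: 60.0
```

```bash
python3 v.py 10 130 130 290 100
```

```text
[-2.    1.67 -3.68] [0.18 0.68 0.03] [0.3907 0.3275 0.1435]
```

View pics/v10.png

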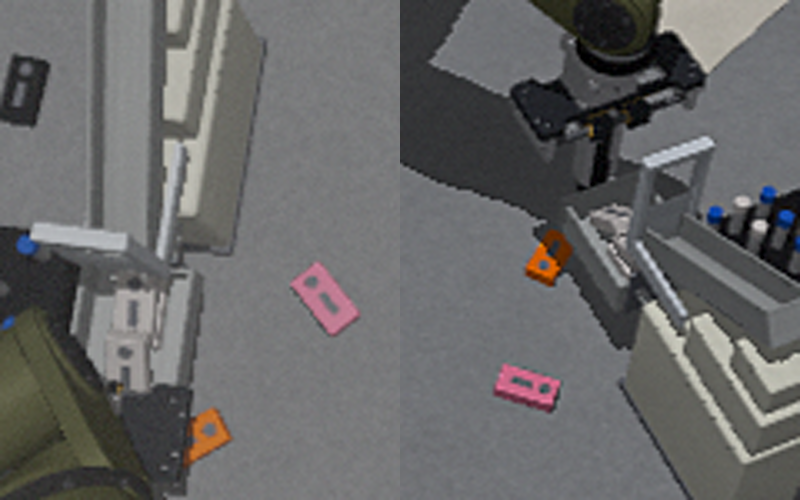

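The chute is empty and the cassettes are in the dish at (130,305), (127,345) and beside them; none are on the bench. Next I back out and carry the dish up toward the reader.

Emit:
apply_moves([
  [255,-0.6,0.06,0,0,0,0],
  [255,-1,0.1,0,0,0,0],
  [255,-1.2,0,0,0,0,0],
  [255,-1,0,0.5,0,0,0],
  [255,0,-0.5,1.5,0,0,0],
  [255,0,-1,2.5,0,0,0],
  [255,0,-2,3,0,0,0],
  [255,0,-3,3,0,0,0],
  [255,0,-3.5,3,0,0,0.01],
  [255,0,-3.5,3,0,0,0.01],
])

```text
time_s: 13.95
ee_pos: [0.3515, 0.193, 0.31]
eef_rot: [3.141, 0.001, 3.068]
force: [0.5, -0.0, -2.5]
grip_width: 0.0157
grip_force: 60.0
```

Emit:
apply_moves([
  [255,0,-3.5,3,0,0,0.01],
  [255,0,-3.5,3,0,0,0.01],
  [255,0,-3.5,3,0,0,0.01],
  [255,0,-3.5,3,0,0,0.01],
  [255,0,-3.5,2.5,0,0,0.01],
  [255,0,-3.5,2,0,0,0],
  [255,0,-3.5,1,0,0,0],
  [255,0,-3.5,0,0,0,0],
  [255,0,-3.5,0,0,0,0],
  [255,0,-3.5,0,0,0,0],
])

```text
time_s: 14.95
ee_pos: [0.3517, -0.1567, 0.4839]
eef_rot: [-3.141, 0.001, 3.117]
force: [0.6, 0.7, -2.7]
grip_width: 0.0156
grip_force: 60.0
```

Emit:
apply_moves([
  [255,1,-3.5,0,0,0,0],
  [255,2,-3,0,0,0,0],
  [255,3,-3,0,0,0,0],
  [255,3,-2,0,0,0,0],
  [255,3,-1,0,0,0,0],
  [255,3,-0.5,0,0,0,0],
  [255,3,0,0,0,0,0],
  [255,3,0,0,0,0,0],
  [255,2,0,0,0,0,0],
  [255,1,0,0,0,0,0],
])

```text
time_s: 15.95
ee_pos: [0.5939, -0.2849, 0.4827]
eef_rot: [3.141, -0.001, 3.118]
force: [-0.4, -0.4, -2.6]
grip_width: 0.0156
grip_force: 60.0
```

Emit:
apply_moves([
  [255,0,0,0,0,0,0],
  [255,0,0,0,0,0,0],
  [255,0,0,0,0,0,0],
])

```text
time_s: 16.25
ee_pos: [0.5918, -0.2857, 0.4843]
eef_rot: [-3.141, 0.001, 3.117]
force: [0.2, 0.7, -2.0]
grip_width: 0.0156
grip_force: 60.0
```

Run:
```python
from h import *
c=wsnap("w11.png")
us=[proj(c,p) for p in((.38,-.25,.12),(.56,-.25,.12),(.56,-.38,.12),(.38,-.38,.12),(.47,-.31,.02))];print(np.round(us))
u0,v0=np.min(us,0)-20;u1,v1=np.max(us,0)+20;u0,v0,u1,v1=map(int,(max(u0,0),max(v0,0),min(u1,560),min(v1,420)));k=min(800/(u1-u0),600/(v1-v0));print(u0,v0,u1,v1,k)
cv2.imwrite("pics/v11.png",cv2.resize(c["img"][v0:v1,u0:u1,::-1],None,fx=k,fy=k,interpolation=cv2.INTER_CUBIC)[:600,:800])
```

```text
w11.png [ 0.5918 -0.2857  0.4843] [-3.1411e+00  8.0000e-04  3.1165e+00]
[[296.  38.]
 [298. 149.]
 [218. 151.]
 [214.  42.]
 [262.  98.]]
193 17 318 171 3.896103896103896
```

View pics/v11.png

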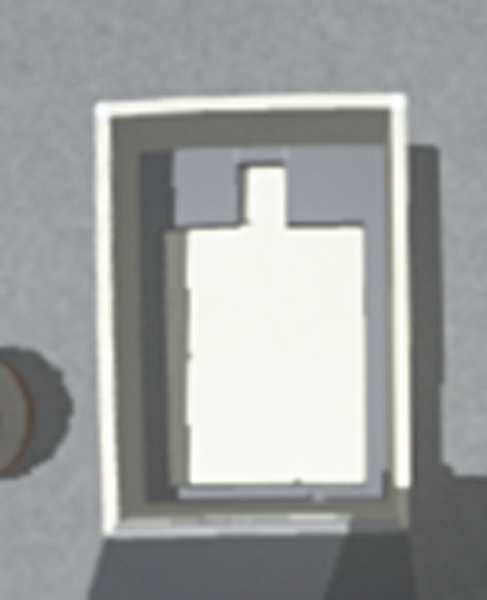

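The view shows the reader with an empty pocket. Pocket edges are at about x 165–365 and y 226–484, the fin slot at x 241–286 with its top at y 163. The rim corners are (97,103), (405,95), (410,527) and (103,533).

Run:
```python
from h import *
c=load("w11.png");k=3.8961;q=lambda a,b:(193+(a+.5)/k-.5,17+(b+.5)/k-.5)
r=np.array([onz(c,*q(*p),.12)[:2] for p in((97,103),(405,95),(410,527),(103,533))]);print("rim",r.tolist(),r.mean(0))
e=lambda a,b:onz(c,*q(a,b),.038)[:2]
for n,p in dict(left1=(165,240),left2=(166,470),right1=(365,240),right2=(366,470),nearL=(200,226),nearR=(340,226),farL=(200,485),farR=(350,484),slotL=(240,195),slotR=(286,195),slotT=(263,163)).items(): print(n,e(*p))
```

```text
rim [[0.3829, -0.3742], [0.3852, -0.2489], [0.5652, -0.2509], [0.5637, -0.3778]] [ 0.47425 -0.31295]
left1 [ 0.4327 -0.3575]
left2 [ 0.5429 -0.3608]
right1 [ 0.4363 -0.2641]
right2 [ 0.546  -0.2662]
nearL [ 0.4269 -0.3409]
nearR [ 0.4293 -0.2755]
farL [ 0.5508 -0.3449]
farR [ 0.5525 -0.2739]
slotL [ 0.4127 -0.3218]
slotR [ 0.4136 -0.3003]
slotT [ 0.3975 -0.3106]
```

Emit:
apply_moves([
  [255,-1,-0.2,0,0,0,0],
  [255,-2.5,-0.4,0,0,0,0],
  [255,-3.5,-0.5,0,0,0,0],
  [255,-3.5,-0.5,-0.5,0,0,0],
  [255,-3.3,-0.4,-1.5,0,0,0],
  [255,-2.5,-0.3,-2.5,0,0,0],
  [255,-1.2,-0.1,-3,0,0,0],
  [255,-0.3,0,-3,0,0,0],
  [255,0,0,-3,0,0,0],
  [255,0,0,-3,0,0,0],
])

```text
time_s: 17.3
ee_pos: [0.4137, -0.3096, 0.318]
eef_rot: [-3.141, 0.001, 3.116]
force: [-0.0, -0.6, -3.7]
grip_width: 0.0159
grip_force: 60.0
```

Emit:
apply_moves([
  [255,0,0,-3,0,0,0],
  [255,0,0,-3,0,0,0],
  [255,0,0,-2.5,0,0,0],
  [255,0,0,-2,0,0,0],
  [255,0,0,-1,0,0,0],
  [255,0,0,0,0,0,0],
  [255,0,0,0,0,0,0],
  [255,0,0,0,0,0,0],
])

```text
time_s: 18.1
ee_pos: [0.4148, -0.3101, 0.2047]
eef_rot: [-3.14, 0.002, 3.117]
force: [0.1, 0.0, -2.9]
grip_width: 0.0158
grip_force: 60.0
```

Emit:
apply_moves([
  [255,-0.1,0,-1.5,0,0,0],
  [255,0,0,-2,0,0,0],
  [255,0,0,-2,0,0,0],
  [255,0,0,-2,0,0,0],
  [255,0,0,-1.5,0,0,0],
  [255,0,0,-0.5,0,0,0],
  [255,0,0,0,0,0,0],
  [255,0,0,0,0,0,0],
])

```text
time_s: 18.9
ee_pos: [0.414, -0.3102, 0.1095]
eef_rot: [-3.141, 0.001, 3.117]
force: [-0.4, 0.1, -1.6]
grip_width: 0.0153
grip_force: 60.0
```

Emit:
apply_moves([
  [255,0,0,-0.3,0,0,0],
  [255,0,0,-0.3,0,0,0],
  [255,0,0,-0.3,0,0,0],
  [255,0,0,0,0,0,0],
  [255,0,0,0,0,0,0],
])

```text
time_s: 19.4
ee_pos: [0.4135, -0.3099, 0.0994]
eef_rot: [3.141, -0.0, 3.117]
force: [0.6, 0.2, -2.0]
grip_width: 0.0154
grip_force: 60.0
```

Emit:
apply_moves([
  [255,0,0,-0.2,0,0,0],
  [255,0,0,-0.2,0,0,0],
  [255,0,0,0,0,0,0],
  [255,0,0,0,0,0,0],
])

```text
time_s: 19.8
ee_pos: [0.4135, -0.31, 0.0954]
eef_rot: [-3.141, -0.0, 3.117]
force: [0.1, -2.4, -3.0]
grip_width: 0.0158
grip_force: 60.0
```

Emit:
apply_moves([
  [255,0,0,-0.2,0,0,0],
  [255,0,0,-0.2,0,0,0],
  [255,0,0,0,0,0,0],
  [255,0,0,0,0,0,0],
])

```text
time_s: 20.2
ee_pos: [0.4136, -0.31, 0.0914]
eef_rot: [-3.141, -0.0, 3.117]
force: [0.4, -2.7, -2.6]
grip_width: 0.0152
grip_force: 60.0
```

Emit:
apply_moves([
  [255,0,-0.1,-0.2,0,0,0],
  [255,0,0,-0.2,0,0,0],
  [255,0,0,-0.2,0,0,0],
  [255,0,0,0,0,0,0],
  [255,0,0,0,0,0,0],
])

```text
time_s: 20.7
ee_pos: [0.4135, -0.3108, 0.0854]
eef_rot: [3.141, -0.0, 3.117]
force: [0.4, 1.2, -1.7]
grip_width: 0.0156
grip_force: 60.0
```

Emit:
apply_moves([
  [255,0,0,-0.2,0,0,0],
  [255,0,0,-0.15,0,0,0],
  [255,0,0,0,0,0,0],
  [255,0,0,0,0,0,0],
])

```text
time_s: 21.1
ee_pos: [0.4136, -0.3109, 0.0819]
eef_rot: [3.142, -0.0, 3.117]
force: [0.8, -0.6, -2.3]
grip_width: 0.0157
grip_force: 60.0
```

Emit:
apply_moves([
  [255,0,0,-0.1,0,0,0],
  [255,0,0,0,0,0,0],
  [255,0,0,0,0,0,0],
])

```text
time_s: 21.4
ee_pos: [0.4135, -0.3109, 0.0809]
eef_rot: [3.142, -0.0, 3.117]
force: [0.1, -0.5, -2.6]
grip_width: 0.0158
grip_force: 60.0
```

Emit:
apply_moves([
  [255,0,0,-0.1,0,0,0],
  [255,0,0,0,0,0,0],
  [255,0,0,0,0,0,0],
])

```text
time_s: 21.7
ee_pos: [0.4137, -0.3109, 0.0804]
eef_rot: [-3.141, 0.0, 3.117]
force: [-3.0, 2.3, 4.4]
grip_width: 0.0157
grip_force: 60.0
```

Emit:
apply_moves([
  [140,0,0,0,0,0,0],
  [140,0,0,0,0,0,0],
  [140,0,0,0,0,0,0],
  [140,0,0,0,0,0,0],
  [140,0,0,1,0,0,0],
  [140,0,0,2,0,0,0],
  [140,0,0,3,0,0,0],
  [140,0,0,4,0,0,0],
  [140,0,0,4,0,0,0],
  [140,0,0,4,0,0,0],
], grip_force=20)

```text
time_s: 22.7
ee_pos: [0.4133, -0.3106, 0.2624]
eef_rot: [-3.141, 0.001, 3.117]
force: [1.1, -0.3, -0.1]
grip_width: 0.0421
grip_force: 0.0
```

Emit:
apply_moves([
  [100,0,0,4,0,0,0],
  [100,1,2,4,0,0,0],
  [100,3,4,3,0,0,0],
  [100,3,4,2,0,0,0],
  [100,3,4,0,0,0,0],
  [100,3,4,0,0,0,0],
  [100,3,4,0,0,0,0],
  [100,2,2,0,0,0,0],
  [100,0,0,0,0,0,0],
  [100,0,0,0,0,0,0],
])

```text
time_s: 23.7
ee_pos: [0.587, -0.0792, 0.3845]
eef_rot: [-3.141, -0.0, 3.118]
force: [0.6, -0.1, -0.1]
grip_width: 0.0574
grip_force: 0.0
```

Run:
```python
from h import *
t=snap("top","t12.png");s=snap("scene","s12.png"); w=wsnap("w12.png"); i=t["img"].astype(int)
def comps(img,f,box,th,amin):
    i=img.astype(int);m=((i.min(2)>th)&(i.max(2)-i.min(2)<35)).astype(np.uint8)
    a,b,c,d=box;M=np.zeros_like(m);M[b:d,a:c]=m[b:d,a:c]
    k,l,st,ce=cv2.connectedComponentsWithStats(M)
    for j in range(1,k):
        if st[j,4]>amin: print(f,ce[j].round(1),st[j,4],st[j,:4], cv2.minAreaRect(np.argwhere(l==j)[:,::-1].astype(np.float32)))
comps(t["img"],"top",(200,120,380,200),165,40)
comps(w["img"],"wrist",(0,0,560,420),165,150)
g=i.mean(2)
print("dish area top"); print(g[198:270:4,384:434:4].round().astype(int))
```

```text
w12.png [ 0.5866 -0.0802  0.3848] [-3.1414e+00  5.0000e-04  3.1159e+00]
top [269.7 160.6] 155 [259 155  21  12] ((269.24322509765625, 160.54054260253906), (19.399080276489258, 9.86393928527832), 9.462321281433105)
wrist [118.  110.3] 2595 [ 71  40  80 136] ((109.75450897216797, 107.50831604003906), (132.82200622558594, 77.02354431152344), 88.05851745605469)
wrist [ 20.2 148.4] 209 [ 14 139  13  20] ((20.0, 148.5), (19.0, 12.0), 90.0)
wrist [533.2 174.6] 192 [526 142  14  65] ((533.25, 174.0458221435547), (3.4590160846710205, 65.11474609375), 10.3888578414917)
wrist [503.9 217.7] 811 [483 167  39 116] ((505.5306701660156, 226.02125549316406), (17.776485443115234, 119.08935546875), 14.157631874084473)
wrist [358.1 228.1] 530 [341 218  36  21] ((358.60003662109375, 228.2000274658203), (33.98551559448242, 18.10906982421875), 7.125016689300537)
wrist [526.1 244.4] 454 [513 219  24  60] ((525.7037963867188, 248.70701599121094), (10.665886878967285, 62.81022262573242), 16.389541625976562)
wrist [299.6 229.2] 572 [283 220  35  20] ((299.98834228515625, 229.31439208984375), (34.56888961791992
[... 424 characters left out ...]
02 179 175 182  91 125  83  93  85 131]
 [197 184  87  95 179 122 179  93 126  80  91  89  90]
 [194 185  86  86 180 162 169  93 123  81  97  90  70]
 [192 184  88 101 184 176 157  92 126  74  96  85 134]
 [188 185  90  88 159 102 169  95 127  82  91  87 132]
 [193 187  82 122 153 157 184  93 124  74  94  87 135]
 [190 183  97 162 122 163 187  94 122  75  92  87 138]
 [191 184 127 168 165 164 185  96  95  73  96  86 140]
 [194 154 159 182 134  76 182 171 147  73  90  89 146]
 [195 133  91  57  46  71 132 136  71  71  95  91 143]
 [194 135 106  54  52  80 129 133  69  66  94  87 153]
 [192 133 138 100 122 110 135 134  74  62  93  91 149]
 [139 144 172 176 200 197 196 197 199 200 205 204 152]]
```

```bash
cat > sp.py <<'E'
from h import *
def spares(c,box,th=165,amin=150,z=.016):
    i=c["img"].astype(int);m=((i.min(2)>th)&(i.max(2)-i.min(2)<35)).astype(np.uint8)
    a,b,e,d=box;M=np.zeros_like(m);M[b:d,a:e]=m[b:d,a:e]; k,l,st,ce=cv2.connectedComponentsWithStats(M)
    for j in range(1,k):
        if st[j,4]>amin:
            P=cv2.boxPoints(cv2.minAreaRect(np.argwhere(l==j)[:,::-1].astype(np.float32)))
            W=np.array([onz(c,*p,z)[:2] for p in P]); e1,e2=W[1]-W[0],W[2]-W[1]
            L=e1 if np.linalg.norm(e1)>np.linalg.norm(e2) else e2
            print(W.mean(0).round(4),"axis",np.arctan2(L[1],L[0])%np.pi,"size",np.linalg.norm(e1).round(3),np.linalg.norm(e2).round(3))
E
python3 - <<'E'
from sp import *
spares(load("w12.png"),(270,200,400,250)); 
t=load("t12.png");spares(t,(200,140,380,200),150,60)
# where is dish outline in top view
u=np.array([.9997,-.025]);n=np.array([.025,.9997]);c0=np.array([.490,-.3121])
for z,hx,hy,nm in((.063,.06,.045,"rim"),(.025,.056,.041,"floor"),(.041,.056,.041,"layer1")):
    print(nm,[np.round(proj(t,[*(c0+a*hx*u+b*hy*n),z]),1).tolist() for a,b in((1,1),(1,-1),(-1,-1),(-1,1))])
E
```

```text
[0.6939 0.0608] axis 1.4157002208013294 size 0.033 0.062
[ 0.6925 -0.0426] axis 1.5045668016786662 size 0.033 0.059
[0.6904 0.061 ] axis 1.4172525442553405 size 0.031 0.06
rim [[385.3, 206.2], [417.8, 207.6], [417.9, 250.6], [385.0, 249.2]]
floor [[384.0, 209.9], [412.7, 211.1], [412.8, 250.2], [383.7, 248.9]]
layer1 [[385.2, 209.0], [414.2, 210.2], [414.3, 249.7], [384.8, 248.4]]
```

Emit:
apply_moves([
  [60,1.05,1.41,-1,0,0,-0.142],
  [60,1.05,1.41,-2,0,0,-0.142],
  [60,1.05,1.41,-2,0,0,-0.142],
  [60,1.05,1.41,-2,0,0,-0.142],
  [60,1.05,1.41,-2,0,0,-0.142],
  [60,1.05,1.41,-2,0,0,-0.142],
  [60,1.05,1.41,-2,0,0,-0.142],
  [60,1.05,1.41,-2,0,0,-0.142],
  [60,1.05,1.41,-2,0,0,-0.142],
  [60,1.05,1.41,-2,0,0,-0.142],
])

```text
time_s: 24.85
ee_pos: [0.6924, 0.0609, 0.194]
eef_rot: [3.141, 0.0, 1.689]
force: [-0.7, 0.4, -0.3]
grip_width: 0.0716
grip_force: 0.0
```

Emit:
apply_moves([
  [60,0,0,-2,0,0,-0.142],
  [60,0,0,-2,0,0,-0.142],
  [60,0,0,0,0,0,0],
  [60,0,0,0,0,0,0],
])

```text
time_s: 25.25
ee_pos: [0.6922, 0.0608, 0.1552]
eef_rot: [3.141, -0.0, 1.416]
force: [0.3, -0.1, 0.7]
grip_width: 0.072
grip_force: 0.0
```

Run:
```python
from sp import *
w=wsnap("w13.png"); P=np.round(proj(w,[.692,.061,.016]));print(P, w["pose"][:3,3]); spares(w,(0,0,560,420),150,400)
print(w["img"].mean(2)[::14,::16].astype(int)[10:])
```

```text
w13.png [0.6922 0.0608 0.1552] [ 3.1411e+00 -1.0000e-04  1.4161e+00]
[276. 206.] [0.7046567  0.14024057 0.31055852]
[0.639  0.1022] axis 2.933032740404915 size 0.576 0.406
[0.635  0.1651] axis 3.121595319616642 size 0.03 0.021
[ 0.6553 -0.1627] axis 2.987822423960821 size 0.244 0.077
[[ 77  79  77  77  78  97  79  79  80  81  80  81  83  80  80  81  80  81
   84  80  87  85  87 162 164 167 164 162 165 158 157 154 129 131 124]
 [ 77  75  74  78  78  80  79  80  79  82  81  82  83  84  80  84  82  83
   85  84  83  87  99 159 162 168 167 161 164 163 157 152 132 135 128]
 [ 76  76  77  78  80  77  81  77  81  80  81  85  80  85  85  86  88  89
   87  89  88  87  98 159 162 163 168 161 162 157 153 151 135 134 130]
 [ 76  78  79  80  77  77  82  81  80  82  84  83  84  88  88  92  94 131
  131  91  91  91 157 162 169 168 160 164 167 158 155 152 136 132 130]
 [ 76  77  76  80  79  80  82  79  84 164  81 155 163 167 166 171 165 249
  249 167 162 164 160 159 167 163 172 159 165 161 159 154 106 132 128]
 [ 81  78  80  79  81  84 126 155 156 159 162 161 161 164 166 169 161 249
  248 166 169 16
[... 1385 characters left out ...]
  30  31  25  63  53  55  57  58  60  61  62  62
   65  63  62  61  60  58  54  51  66  35  52  30  31  90  88  28  27]
 [ 50  25  24  86  90  29  25  29  26  24  28  95 161 154 156 155 157 157
  162 165 163 158 163 157  95  30  27  27  26  30  68  89  28  25  43]
 [ 48  48  22  25  23  24  25  28  28  25  28  90 157 153 155 155 155 155
  160 154 158 157 158 150  93  27  68  67  66  67  26  26  26  25  50]
 [ 48  50  44  23  24  24  24  24  24  25  27 161 154  68  70  70  69  70
   70  70  71  71  72  70  68  30  26  23  23  25  27  26  25  49  48]
 [ 25  48  47  49  43  26  22  25  22  23  27  26  28  29  29  29  29  29
   29  31  30  32  30  30  27  27  25  26  24  27  45  50  48  48  47]]
```

Run:
```python
from sp import *
spares(load("w13.png"),(200,150,380,345),200,100)
```

```text
[0.6924 0.0552] axis 1.4018946816710214 size 0.048 0.03
[ 0.692  -0.0426] axis 1.5267570231158734 size 0.031 0.059
```

Emit:
apply_moves([
  [60,0,0,-3,0,0,0],
  [60,0,0,-3,0,0,0],
  [60,0,0,-3,0,0,0],
  [60,0,0,-2,0,0,0],
  [60,0,0,-1.2,0,0,0],
  [60,0,0,-0.5,0,0,0],
  [60,0,0,0,0,0,0],
  [60,0,0,0,0,0,0],
])

```text
time_s: 26.1
ee_pos: [0.6928, 0.0616, 0.0288]
eef_rot: [3.14, -0.0, 1.413]
force: [-0.5, 0.0, 1.1]
grip_width: 0.072
grip_force: 0.0
```

Emit:
apply_moves([
  [255,0,0,0,0,0,0],
  [255,0,0,0,0,0,0],
  [255,0,0,0,0,0,0],
  [255,0,0,0,0,0,0],
  [255,0,0,0,0,0,0],
  [255,0,0,0,0,0,0],
])

```text
time_s: 26.7
ee_pos: [0.6921, 0.0616, 0.0273]
eef_rot: [-3.142, 0.0, 1.413]
force: [1.2, -0.5, -0.8]
grip_width: 0.0317
grip_force: 20.0
```

Emit:
apply_moves([
  [255,0,0,2,0,0,0],
  [255,0,0,3,0,0,0],
  [255,0,0,4,0,0,0],
  [255,0,-1,4,0,0,0.14],
  [255,0,-2,4,0,0,0.14],
  [255,0,-3,4,0,0,0.14],
  [255,0,-3,4,0,0,0.14],
  [255,0,-3,4,0,0,0.14],
  [255,0,-3,3,0,0,0.14],
  [255,0,-3,3,0,0,0.14],
])

```text
time_s: 27.7
ee_pos: [0.6917, -0.1196, 0.379]
eef_rot: [3.141, 0.001, 2.399]
force: [-0.3, 0.2, -0.7]
grip_width: 0.0318
grip_force: 20.0
```

Emit:
apply_moves([
  [255,-1,-0.5,4,0,0,0.14],
  [255,-1.5,-1.5,3.5,0,0,0.14],
  [255,-1.5,-3,3,0,0,0.14],
  [255,-1.5,-3,0,0,0,0.14],
  [255,-1.5,-3,0,0,0,0.14],
  [255,-1.5,-3,0,0,0,0.017],
  [255,-0.5,-3,0,0,0,0],
  [255,0,0,0,0,0,0],
  [255,0,0,0,0,0,0],
  [255,0,0,0,0,0,0],
])

```text
time_s: 28.7
ee_pos: [0.6025, -0.2876, 0.4823]
eef_rot: [3.142, 0.0, 3.111]
force: [0.2, -0.9, -0.3]
grip_width: 0.0315
grip_force: 20.0
```

Run:
```python
from h import *
c=wsnap("w14.png")
# rectify: sample a grid in dish frame at z=.041, 5 mm steps
u=np.array([.9997,-.025]);n=np.array([.025,.9997]);c0=np.array([.490,-.3121])
xs=np.arange(-.062,.063,.004);ys=np.arange(.048,-.049,-.004)
g=c["img"].mean(2).astype(np.float32); U=np.array([[proj(c,[*(c0+a*u+b*n),.045]) for b in ys] for a in xs[::-1]],np.float32)
print("rows +x down to -x; cols +y to -y"); 
for r in cv2.remap(g,U[...,0],U[...,1],cv2.INTER_LINEAR).astype(int): print(" ".join("%3d"%v for v in r))
```

```text
w14.png [ 0.6025 -0.2876  0.4823] [3.1415e+00 1.0000e-04 3.1106e+00]
rows +x down to -x; cols +y to -y
145 168 177 177 177 176 177 177 169 166 166 164 163 160 150 150 148 148 152 159 167 164 144 138 108
102 215 200 195 196 203 201 203 205 202 182 183 183 192 199 200 201 202 212 212 211 210 208 222 159
 87 200 179 191 189 210 191 125 106 117 178 188 187 185 176 170 176 173 189 214 115 103  93 192 160
 84 202 200 227 224 224 223 138 104 129 220 225 226 226 226 226 225 225 234 234 120 104  93 202 172
 93 210 198 226 223 224 223 135 105 132 221 225 215 154 166 217 225 225 233 232 117 105  92 198 167
 99 210 199 226 223 224 222 136 105 134 221 225 174 123 122 188 225 224 233 230 115 105  92 201 160
 98 211 200 227 223 224 223 134 105 136 222 226 199 131 134 211 225 223 233 234 154 104  93 204 159
 99 211 201 227 224 225 223 134 106 139 223 224 225 221 222 225 224 222 233 234 161 105  93 204 154
 99 212 201 227 224 225 224 132 106 137 222 224 225 216 216 224 224 222 233 234 154 105  93 209 161
100 213 200 227 224 225 224 131 105 140 222 224 211 128 146 223 224 221 233 234 150 105  94 210 1
[... 1502 characters left out ...]

 92 196 193 222 219 221 219 221 143 187 203 201 128 122 194 202 204 220 228 228 127 107  92 196 137
 91 195 194 222 219 220 218 219 147 185 203 202 191 190 201 202 201 219 227 227 125 108  92 198 136
 91 196 193 220 218 219 217 218 203 192 200 200 199 201 201 201 202 220 227 226 122 107  90 203 137
 99 194 192 219 217 219 217 217 217 216 223 220 218 220 224 226 222 222 227 226 138 108  87 202 144
106 194 141 132 132 134 133 135 131 124 128 128 127 128 131 132 130 127 118 128 105  89  82 203 140
124 205 174 162 162 160 161 160 159 157 158 153 153 149 146 143 138 138 150 155 157 161 160 207 142
149 193 203 205 205 207 208 202 199 200 199 159 156 156 170 189 200 200 203 204 204 206 205 190 130
```

Emit:
apply_moves([
  [255,-1,3,0,0,0,0],
  [255,-1,4,0,0,0,0],
  [255,-1,4,-2,0,0,0],
  [255,-1,4,-4,0,0,0],
  [255,-1,2.8,-4.5,0,0,0],
  [255,-1,0,-4.5,0,0,0],
  [255,-1,0,-4.5,0,0,0],
  [255,0,0,-4.5,0,0,0],
  [255,0,0,-4.5,0,0,0],
  [255,0,0,-4.5,0,0,0],
])

```text
time_s: 29.75
ee_pos: [0.534, -0.1167, 0.1595]
eef_rot: [-3.141, 0.001, 3.111]
force: [0.7, -0.0, -0.7]
grip_width: 0.032
grip_force: 20.0
```

Emit:
apply_moves([
  [255,0,0,-4,0,0,0],
  [255,0,0,-4,0,0,0],
  [255,0,0,-2.5,0,0,0],
  [255,0,0,-1.3,0,0,0],
  [255,0,0,-0.4,0,0,0],
  [255,0,0,0,0,0,0],
  [255,0,0,0,0,0,0],
])

```text
time_s: 30.45
ee_pos: [0.5349, -0.1177, 0.0401]
eef_rot: [-3.141, 0.002, 3.11]
force: [-0.1, -0.1, -0.2]
grip_width: 0.0321
grip_force: 20.0
```

Emit:
apply_moves([
  [255,0,0,-0.8,0,0,0],
  [255,0,0,-0.4,0,0,0],
  [255,0,0,0,0,0,0],
  [60,0,0,0,0,0,0],
  [60,0,0,0,0,0,0],
  [60,0,0,0,0,0,0],
  [60,0,0,2,0,0,0],
  [60,0,0,4,0,0,0],
  [60,0,0,4,0,0,0],
  [255,0,0,4,0,0,0],
])

```text
time_s: 31.45
ee_pos: [0.5339, -0.1176, 0.1683]
eef_rot: [3.142, -0.0, 3.11]
force: [0.4, 0.0, 0.6]
grip_width: 0.067
grip_force: 0.0
```

Emit:
apply_moves([
  [255,0,0,4,0,0,0],
  [255,0,0,4,0,0,0],
  [255,-0.4,-3,1,0,0,0],
  [255,-0.4,-4,0,0,0,0],
  [255,-0.3,-4,0,0,0,0],
  [255,-0.3,-4,0,0,0,0],
  [255,0,-2,0,0,0,0],
  [255,0,0,0,0,0,0],
  [255,0,0,0,0,0,0],
])

```text
time_s: 32.35
ee_pos: [0.5203, -0.287, 0.2565]
eef_rot: [3.141, -0.0, 3.11]
force: [-0.2, -0.3, 0.5]
grip_width: 0.0005
grip_force: 0.0
```

Emit:
apply_moves([
  [255,0,-0.1,-3,0,0,0],
  [255,0,0,-4,0,0,0],
  [255,0,0,-4,0,0,0],
  [255,0,0,-3,0,0,0],
  [255,0,0,-2,0,0,0],
  [255,0,0,0,0,0,0],
  [255,0,0,0,0,0,0],
])

```text
time_s: 33.05
ee_pos: [0.5208, -0.2878, 0.0977]
eef_rot: [-3.141, 0.001, 3.111]
force: [-0.4, 0.2, 1.5]
grip_width: 0.0003
grip_force: 0.0
```

Emit:
apply_moves([
  [255,0,0,-0.5,0,0,0],
  [255,0,0,-0.5,0,0,0],
  [255,0,0,-0.5,0,0,0],
  [255,0,0,0,0,0,0],
])

```text
time_s: 33.45
ee_pos: [0.5199, -0.2885, 0.0811]
eef_rot: [3.141, -0.001, 3.11]
force: [0.8, 0.2, -0.5]
grip_width: 0.0002
grip_force: 0.0
```

Emit:
apply_moves([
  [255,0,0,-0.5,0,0,0],
  [255,0,0,-0.5,0,0,0],
  [255,0,0,-0.5,0,0,0],
  [255,0,0,-0.3,0,0,0],
  [255,0,0,0,0,0,0],
])

```text
time_s: 33.95
ee_pos: [0.52, -0.2885, 0.0631]
eef_rot: [3.141, -0.001, 3.11]
force: [-0.4, -0.8, -0.6]
grip_width: 0.0005
grip_force: 0.0
```

Emit:
apply_moves([
  [255,0,0,-0.4,0,0,0],
  [255,0,-0.3,0,0,0,0],
  [255,0,-0.3,0,0,0,0],
  [255,0,-0.3,0,0,0,0],
  [255,0,-0.3,0,0,0,0],
  [255,0,-0.2,0,0,0,0],
  [255,0,0,0,0,0,0],
])

```text
time_s: 34.65
ee_pos: [0.5202, -0.303, 0.0598]
eef_rot: [-3.141, 0.0, 3.11]
force: [0.5, -0.0, -0.7]
grip_width: 0.0005
grip_force: 0.0
```

Emit:
apply_moves([
  [255,0,-0.2,0,0,0,0],
  [255,0,-0.2,0,0,0,0],
  [255,0,-0.2,0,0,0,0],
  [255,0,0,0,0,0,0],
])

```text
time_s: 35.05
ee_pos: [0.5201, -0.3089, 0.0597]
eef_rot: [3.142, 0.0, 3.11]
force: [-1.0, 0.4, 0.4]
grip_width: 0.0005
grip_force: 0.1
```

Emit:
apply_moves([
  [255,0,0.7,0,0,0,0],
  [255,0,0.7,0.5,0,0,0],
  [255,0,0.7,0.5,0,0,0],
  [255,-1.5,0,0,0,0,0],
  [255,-2,0,0,0,0,0],
  [255,-2,0,0,0,0,0],
  [255,0,0,0,0,0,0],
  [255,0,0,-0.5,0,0,0],
  [255,0,0,-0.5,0,0,0],
  [255,0,0,0,0,0,0],
])

```text
time_s: 36.05
ee_pos: [0.4654, -0.2873, 0.0588]
eef_rot: [3.141, -0.001, 3.11]
force: [0.1, -0.3, -0.2]
grip_width: 0.0004
grip_force: 0.0
```

Emit:
apply_moves([
  [255,0,-0.3,0,0,0,0],
  [255,0,-0.3,0,0,0,0],
  [255,0,-0.3,0,0,0,0],
  [255,0,-0.3,0,0,0,0],
  [255,0,-0.2,0,0,0,0],
  [255,0,-0.2,0,0,0,0],
  [255,0,-0.2,0,0,0,0],
  [255,0,-0.2,0,0,0,0],
  [255,0,0,0,0,0,0],
])

```text
time_s: 36.95
ee_pos: [0.4652, -0.3079, 0.0597]
eef_rot: [-3.142, 0.0, 3.11]
force: [1.0, 0.5, -0.1]
grip_width: 0.0003
grip_force: 0.0
```

Emit:
apply_moves([
  [255,0,0.5,0,0,0,0],
  [255,0,0.5,1,0,0,0],
  [255,0,0,3,0,0,0],
  [255,0,0,4,0,0,0],
  [255,0,0,4,0,0,0],
  [255,0,0,4,0,0,0],
  [255,1,0,4,0,0,0],
  [255,3,0,4,0,0,0],
  [255,3,0,4,0,0,0],
  [255,3,0,4,0,0,0],
])

```text
time_s: 37.95
ee_pos: [0.5651, -0.2967, 0.382]
eef_rot: [-3.141, 0.001, 3.11]
force: [0.3, -0.4, 0.4]
grip_width: 0.0005
grip_force: 0.0
```

Emit:
apply_moves([
  [100,3,0,4,0,0,0],
  [100,1,0,4,0,0,0],
  [100,0,0,2,0,0,0],
  [100,0,0,0,0,0,0],
  [100,0,0,0,0,0,0],
])

```text
time_s: 38.45
ee_pos: [0.5995, -0.2978, 0.471]
eef_rot: [3.141, -0.001, 3.11]
force: [0.3, -0.2, -1.7]
grip_width: 0.0372
grip_force: 0.0
```

```bash
cat > grid.py <<'E'
from h import *
import sys
c=wsnap(sys.argv[1])
u=np.array([.9997,-.025]);n=np.array([.025,.9997]);c0=np.array([.490,-.3121])
xs=np.arange(-.062,.063,.004);ys=np.arange(.048,-.049,-.004)
g=c["img"].mean(2).astype(np.float32); U=np.array([[proj(c,[*(c0+a*u+b*n),.045]) for b in ys] for a in xs[::-1]],np.float32)
for r in cv2.remap(g,U[...,0],U[...,1],cv2.INTER_LINEAR).astype(int): print(" ".join("%3d"%v for v in r))
E
python3 grid.py w15.png
python3 - <<'E'
from sp import *
spares(snap("top","t15.png"),(200,140,380,230),165,60)
E
```

```text
w15.png [ 0.5995 -0.2978  0.471 ] [ 3.1413e+00 -5.0000e-04  3.1101e+00]
 99 136 177 182 183 182 182 183 184 184 184 182 179 172 170 170 169 167 167 160 156 155 137 125 105
105 215 193 182 182 184 191 191 188 190 194 192 197 199 202 184 174 174 185 191 202 205 215 228 164
117 203 164 195 192 195 205 208 189 183 191 190 139 109 116 154 197 193 190 186 178 170 162 199 185
128 199 166 226 221 222 218 222 223 220 226 223 128 115 121 183 227 226 227 227 226 225 224 219 174
128 199 166 225 221 222 218 222 223 220 226 220 116 116 121 190 225 225 181 154 197 225 224 219 169
128 199 165 226 222 222 218 222 222 220 227 218 116 116 122 193 226 205 125 124 138 226 225 229 169
105 199 166 226 222 223 219 222 222 221 227 219 115 116 122 201 225 223 153 128 170 225 225 227 168
102 204 177 226 223 223 219 222 223 221 228 219 120 116 123 209 225 225 223 215 225 225 223 217 163
104 207 182 226 223 223 220 223 223 221 228 230 151 116 128 214 224 225 216 218 224 224 221 209 167
105 206 182 227 223 223 220 223 223 222 228 230 149 116 134 221 224 223 127 135 216 224 218 206 166
106 204 183 226 223 224 220 
[... 1529 characters left out ...]
45 202 202 165 119 162 203 197 111 197 146
 99 200 176 219 217 218 217 217 216 217 224 222 221 202 147 202 200 200 195 198 203 170 101 192 145
 98 200 175 219 217 218 216 216 217 218 224 222 220 215 191 209 210 209 212 215 203 145  99 194 152
 97 200 174 217 216 217 216 216 216 216 224 221 218 223 226 228 223 220 225 227 134 109 101 197 141
 96 199 127 120 120 122 121 125 124 115 117 116 118 121 123 127 125 126 129 131 100  94  94 201 133
106 205 178 172 172 170 171 169 170 168 170 170 169 167 165 164 160 158 156 153 150 147 142 206 133
149 188 194 195 197 199 203 198 195 199 199 169 170 171 192 203 207 205 204 204 203 203 203 195 116
[ 0.6892 -0.0416] axis 1.5075247294563674 size 0.03 0.059
```

Emit:
apply_moves([
  [60,0,3,0,0,0,0],
  [60,-1,4,-1,0,0,0],
  [60,-1,4,-3,0,0,0],
  [60,-1,4,-4,0,0,0],
  [60,-1,3,-4,0,0,0],
  [60,-1,0,-4,0,0,0],
  [60,-1,0,-4,0,0,0],
  [60,-0.5,0,-3,0,0,0],
  [60,0,0,0,0,0,0],
  [60,0,0,0,0,0,0],
])

```text
time_s: 39.55
ee_pos: [0.5361, -0.125, 0.2491]
eef_rot: [3.142, -0.0, 3.11]
force: [0.9, 0.0, 0.9]
grip_width: 0.0717
grip_force: 0.0
```

Run:
```python
from sp import *
w=wsnap("w16.png"); print(np.round(proj(w,[.534,-.1176,.016]))); spares(w,(150,120,420,345),205,100)
```

```text
w16.png [ 0.5361 -0.125   0.2491] [ 3.1416 -0.      3.1096]
[282. 183.]
[ 0.6917 -0.0518] axis 1.506844245998018 size 0.041 0.03
```

Run:
```python
from sp import *
w=load("w16.png"); print(w["img"].mean(2)[140:230:5,230:340:5].astype(int))
```

```text
[[159 154 155 155 163 163 160 164 162 165 163 161 166 160 160 162 162 170
   85  87  86  84]
 [155 158 158 155 164 160 166 157 161 168 162 160 158 161 164 162 160 135
   84  83  84  88]
 [157 162 160 157 162 160 165 162  91  92  90 115 123 121 125 158 162  85
   83  85  86  85]
 [160 154 156 163 167 159 167  94  90  90  87  88  87  88  89  92  89  84
   86  84  82  84]
 [158 156 156 161 162 165 162  94  96 110 110 108 109  96  88  85  85  86
   82  83  85  84]
 [159 170 161 161 163 166 159 126 114 126 127 126 125 120  87  85  87  83
   86  86  84  84]
 [158 157 159 161 164 160 163 125 114 127  76  77 126 120  87  85  85  86
   85  79  82  81]
 [166 162 159 162 161 167 158 121 113 126 107  98 127 120  89  87  83  85
   82  83  86  85]
 [163 166 162 158 160 160 162 123 112 126 125 124 125 118  86  86  85  85
   84  84  84  84]
 [154 161 158 159 167 161 160 124 114 125  92  82 126 119  87  85  86  86
   83  84  84  82]
 [165 160 166 161 160 166 160 160 113 126  93  81 125 119  87  86  86  86
   86  84  86  86]
 [163 162 158 160 168 162 160 154 114 126  90  82 124 118  90  85  84  83
   87  86  86  86]
 [159 158 162 156 160 160 157 156 111 126 123 123 125 113  86 160 150  91
   83 144  88  84]
 [163 164 160 160 156 160 162 155 144 140 209 200 121 123 162 159 163 164
  158 155 157 164]
 [162 158 160 153 162 156 162 162 157 157 157 159 165 159 161 159 155 158
  155 152 162 157]
 [156 158 155 157 159 160 157 156 156 164 159 155 154 160 157 158 160 160
  158 153 154 161]
 [153 158 155 161 158 157 159 160 157 157 159 161 155 155 161 160 157 156
  158 157 159 156]
 [158 163 160 155 159 160 160 154 157 156 163 154 159 155 154 157 156 152
  159 154 154 163]]
```

Emit:
apply_moves([
  [60,-0.2,0.7,-3,0,0,0],
  [60,0,0,-4,0,0,0],
  [60,0,0,-4,0,0,0],
  [60,0,0,-4,0,0,0],
  [60,0,0,-3.5,0,0,0],
  [60,0,0,-2.2,0,0,0],
  [60,0,0,-1.4,0,0,0],
  [60,0,0,0,0,0,0],
  [60,0,0,0,0,0,0],
])

```text
time_s: 40.5
ee_pos: [0.5352, -0.1182, 0.0288]
eef_rot: [-3.141, 0.002, 3.11]
force: [0.8, 0.9, 0.9]
grip_width: 0.0717
grip_force: 0.0
```

Emit:
apply_moves([
  [255,0,0,0,0,0,0],
  [255,0,0,0,0,0,0],
  [255,0,0,0,0,0,0],
  [255,0,0,0,0,0,0],
  [255,0,0,0,0,0,0],
  [255,0,0,2,0,0,0],
  [255,0,0,4,0,0,0],
  [255,0,0,4,0,0,0],
  [255,0,0,4,0,0,0],
  [255,0,0,4,0,0,0],
])

```text
time_s: 41.5
ee_pos: [0.534, -0.1179, 0.209]
eef_rot: [3.142, -0.0, 3.11]
force: [0.2, 0.6, -0.7]
grip_width: 0.0317
grip_force: 20.0
```

Emit:
apply_moves([
  [255,-1,-2.5,0,0,0,0],
  [255,-1,-4,0,0,0,0],
  [255,-1,-4,0,0,0,0],
  [255,-1,-4,0,0,0,0],
  [255,-0.4,-3,0,0,0,0],
  [255,0,0,-3,0,0,0],
  [255,0,0,-4,0,0,0],
  [255,0,0,-3,0,0,0],
  [255,0,0,-1.2,0,0,0],
  [255,0,0,0,0,0,0],
])

```text
time_s: 42.5
ee_pos: [0.4899, -0.2926, 0.0943]
eef_rot: [3.14, -0.002, 3.11]
force: [0.1, 0.4, 0.1]
grip_width: 0.0319
grip_force: 20.0
```

Emit:
apply_moves([
  [255,0,0,0,0,0,0],
  [255,0,0,0,0,0,0],
  [255,0,0,0,0,0,0],
])

```text
time_s: 42.8
ee_pos: [0.4908, -0.2932, 0.0967]
eef_rot: [-3.14, 0.002, 3.11]
force: [0.8, -0.4, -0.0]
grip_width: 0.0319
grip_force: 20.0
```

Emit:
apply_moves([
  [255,0,0,-0.5,0,0,0],
  [255,0,0,0,0,0,0],
  [145,0,0,0,0,0,0],
  [145,0,0,0,0,0,0],
  [145,0,0,0,0,0,0],
  [145,0,0,2,0,0,0],
  [145,0,0,4,0,0,0],
  [145,0,0,4,0,0,0],
  [145,0,0,4,0,0,0],
  [145,0,0,4,0,0,0],
])

```text
time_s: 43.8
ee_pos: [0.49, -0.293, 0.2722]
eef_rot: [-3.141, 0.0, 3.11]
force: [-0.8, -0.5, -0.4]
grip_width: 0.0404
grip_force: 0.0
```

Emit:
apply_moves([
  [100,1,0,4,0,0,0],
  [100,2,0,4,0,0,0],
  [100,2.5,0,4,0,0,0],
  [100,3,0,4,0,0,0],
  [100,2,0,3,0,0,0],
  [100,0,0,0,0,0,0],
  [100,0,0,0,0,0,0],
])

```text
time_s: 44.5
ee_pos: [0.5912, -0.2935, 0.4531]
eef_rot: [3.142, -0.0, 3.11]
force: [-0.1, -0.0, -1.1]
grip_width: 0.057
grip_force: 0.0
```

```bash
python3 grid.py w17.png
```

```text
w17.png [ 0.5912 -0.2935  0.4531] [ 3.1415e+00 -5.0000e-04  3.1101e+00]
 79  88 120 188 198 199 198 198 198 199 199 199 198 198 198 196 193 193 193 192 192 191 162 154 119
 82 127 105 134 170 172 172 174 175 177 180 181 182 183 183 170 165 167 171 175 178 185 185 202 168
109 143 199 198 208 205 205 203 207 199 157 154 151 109 117 122 212 219 218 215 210 197 188 182 165
142 148 214 215 225 223 223 222 226 222 227 231 209 115 125 128 225 227 228 227 227 228 227 228 219
138 149 214 215 225 223 223 222 225 222 226 230 183 109 125 132 225 227 210 137 146 222 226 225 212
120 158 215 217 224 223 223 222 225 222 226 231 183 110 125 134 225 227 165 126 123 195 227 224 207
124 156 216 218 225 225 224 223 226 222 227 231 179 111 125 144 227 227 207 137 148 225 226 220 200
135 156 217 214 221 214 215 214 217 214 217 222 174 111 125 157 227 226 228 220 224 227 226 215 194
135 155 220 120 215 242 242 243 244 244 244 242 158 112 124 168 228 226 216 199 211 226 226 216 193
135 155 222 111 219 244 243 244 244 245 245 243 156 112 124 186 227 227 188 125 171 227 226 201 230
135 156 222 111 218 243 244 
[... 1471 characters left out ...]

112 155 195 217 221 221 222 221 221 220 226 227 226 217 111 188 204 197 137 125 201 205 151 120 186
112 154 196 216 221 220 221 220 220 219 225 226 224 224 127 193 203 203 201 200 204 202 127 125 181
115 154 195 213 220 219 221 219 219 219 225 225 224 226 196 204 207 208 210 210 208 185 109 118 173
114 151 194 212 219 218 219 219 220 219 225 225 224 227 228 232 229 226 225 229 210 121 106 119 187
114 156 190 126 127 126 130 130 132 132 135 124 124 124 125 128 124 121 118 121 116  91  91 118 220
124 197 214 174 174 175 175 173 178 193 190 188 181 178 178 177 174 173 173 175 175 180 180 185 217
146 147 180 183 184 190 192 194 183 184 191 166 134 138 141 178 194 193 194 195 196 197 197 179 170
```

Emit:
apply_moves([
  [60,0,2.5,0,0,0,-0.1336],
  [60,0,3.5,0,0,0,-0.1336],
  [60,1.1,3.5,0,0,0,-0.1336],
  [60,1.5,3.5,-1,0,0,-0.1336],
  [60,1.5,3.5,-3,0,0,-0.1336],
  [60,1.5,3.5,-3.5,0,0,-0.1336],
  [60,1.5,3,-3.5,0,0,-0.1336],
  [60,1.5,2.2,-3.5,0,0,-0.1336],
  [60,1.5,0,-3.5,0,0,-0.1336],
  [60,0,0,-3,0,0,-0.1336],
])

```text
time_s: 45.55
ee_pos: [0.6906, -0.0419, 0.2415]
eef_rot: [-3.138, -0.001, 1.769]
force: [0.4, -0.0, -0.6]
grip_width: 0.0718
grip_force: 0.0
```

Emit:
apply_moves([
  [60,0,0,-3,0,0,-0.1336],
  [60,0,0,0,0,0,-0.1336],
  [60,0,0,0,0,0,0],
  [60,0,0,0,0,0,0],
])

```text
time_s: 45.95
ee_pos: [0.6908, -0.0428, 0.2155]
eef_rot: [3.141, 0.0, 1.51]
force: [-0.7, 0.0, 0.3]
grip_width: 0.0719
grip_force: 0.0
```

Run:
```python
from sp import *
w=wsnap("w18.png"); p=np.round(proj(w,[.692,-.042,.016])).astype(int);print(p); spares(w,(200,120,380,345),190,100)
g=w["img"].mean(2); print(g[p[1]-40:p[1]+45:5,p[0]-40:p[0]+45:5].astype(int))
```

```text
w18.png [ 0.6908 -0.0428  0.2155] [3.1414e+00 1.0000e-04 1.5103e+00]
[277 191]
[ 0.6921 -0.0426] axis 1.5008252723426594 size 0.059 0.03
[[ 87  83  83  85  86  86  86  84  85  86  87  87  87  84  86  87  86]
 [ 85  84  89  83  84  87  87  87  84  89  89  89  90  87  87  84  84]
 [ 83 153 121  81  86  88  85  86  88  90  91 152 159  85  88  89  86]
 [148 153 160 159 158 158 119 119 128 127 140 164 159 120 109 155 147]
 [152 163 151 158 164 133 247 246 213 247 246 183 161 158 155 158 147]
 [158 157 154 159 154 153 246 201 162 170 246 182 157 165 162 158 159]
 [156 154 159 159 158 152 246 247 208 247 246 179 167 165 155 159 159]
 [154 157 161 157 160 161 246 246 247 247 246 185 155 163 161 164 160]
 [156 157 158 162 164 153 246 248 161 245 247 179 167 157 158 157 163]
 [157 157 155 156 150 150 246 248 162 245 246 174 157 162 167 162 165]
 [157 162 154 161 158 153 246 248 161 245 247 166 162 162 159 155 165]
 [156 153 150 153 160 149 246 247 184 244 247 165 160 163 169 163 165]
 [160 161 153 162 157 158 246 245 245 246 246 156 159 161 159 164 160]
 [163 153 154 152 156 153 245 242 241 242 243 165 164 159 155 160 157]
 [151 155 156 158 161 154 161 160 156 159 157 160 163 163 162 165 156]
 [155 157 151 156 151 151 153 155 156 156 165 156 160 162 163 161 160]
 [158 157 156 156 153 156 164 157 155 159 163 162 162 160 162 163 172]]
```

Spare B has not moved: (0.692, −0.0426). I grasp it.

Emit:
apply_moves([
  [60,0.1,0,-3,0,0,0],
  [60,0,0,-4,0,0,0],
  [60,0,0,-4,0,0,0],
  [60,0,0,-4,0,0,0],
  [60,0,0,-2,0,0,0],
  [60,0,0,-1.2,0,0,0],
  [60,0,0,-0.6,0,0,0],
  [60,0,0,0,0,0,0],
  [60,0,0,0,0,0,0],
])

```text
time_s: 46.9
ee_pos: [0.693, -0.0426, 0.0287]
eef_rot: [3.139, 0.0, 1.507]
force: [0.1, -0.1, 0.4]
grip_width: 0.0713
grip_force: 0.0
```

Emit:
apply_moves([
  [255,0,0,0,0,0,0],
  [255,0,0,0,0,0,0],
  [255,0,0,0,0,0,0],
  [255,0,0,0,0,0,0],
  [255,0,0,0,0,0,0],
  [255,0,0,0,0,0,0],
  [255,0,0,2,0,0,0],
  [255,0,0,4,0,0,0],
  [255,0,0,4,0,0,0],
  [255,-1,0,4,0,0,0.14],
])

```text
time_s: 47.9
ee_pos: [0.6824, -0.0425, 0.1685]
eef_rot: [3.142, -0.0, 1.647]
force: [0.1, 0.2, 0.2]
grip_width: 0.0315
grip_force: 20.0
```

Emit:
apply_moves([
  [255,-3,0,3,0,0,0.14],
  [255,-4,-1,2,0,0,0.14],
  [255,-4,-1.5,2,0,0,0.14],
  [255,-4,-2,0,0,0,0.14],
  [255,-3,-3,0,0,0,0.14],
  [255,-1.2,-3.5,0,0,0,0.14],
  [255,0,-3.5,0,0,0,0.14],
  [255,0,-3.5,0,0,0,0.14],
  [255,0,-3.5,0,0,0,0.14],
  [255,0,-2.5,0,0,0,0.14],
])

```text
time_s: 48.9
ee_pos: [0.4899, -0.2845, 0.2371]
eef_rot: [-3.141, 0.0, 3.051]
force: [0.3, -0.4, -0.7]
grip_width: 0.0319
grip_force: 20.0
```

Emit:
apply_moves([
  [255,0,-1,0,0,0,0.065],
  [255,0,0,-2,0,0,0],
  [255,0,0,0,0,0,0],
  [255,0,0,0,0,0,0],
])

```text
time_s: 49.3
ee_pos: [0.4903, -0.2923, 0.2174]
eef_rot: [3.141, -0.0, 3.111]
force: [0.4, -0.3, 0.3]
grip_width: 0.0321
grip_force: 20.0
```

Emit:
apply_moves([
  [255,0,-0.1,-3,0,0,0],
  [255,0,0,-4,0,0,0],
  [255,0,0,-3,0,0,0],
  [255,0,0,-1.7,0,0,0],
  [255,0,0,-0.8,0,0,0],
  [255,0,0,0,0,0,0],
  [255,0,0,0,0,0,0],
  [255,0,0,0,0,0,0],
])

```text
time_s: 50.1
ee_pos: [0.4908, -0.2938, 0.0935]
eef_rot: [-3.14, 0.002, 3.112]
force: [-0.2, -0.0, -0.5]
grip_width: 0.0319
grip_force: 20.0
```

Emit:
apply_moves([
  [145,0,0,0,0,0,0],
  [145,0,0,0,0,0,0],
  [145,0,0,0,0,0,0],
  [145,0,0,2,0,0,0],
  [145,0,0,4,0,0,0],
  [145,0,0,4,0,0,0],
  [145,0,0,4,0,0,0],
  [145,1,0,4,0,0,0],
  [145,2,0,4,0,0,0],
  [145,2,0,4,0,0,0],
])

```text
time_s: 51.1
ee_pos: [0.5405, -0.2934, 0.3544]
eef_rot: [-3.141, 0.001, 3.111]
force: [0.4, -0.8, 0.0]
grip_width: 0.0408
grip_force: 0.0
```

Emit:
apply_moves([
  [100,2,0,4,0,0,0],
  [100,2,0,4,0,0,0],
  [100,2,0,4,0,0,0],
  [100,0,0,0,0,0,0],
  [100,0,0,0,0,0,0],
  [100,0,0,0,0,0,0],
])

```text
time_s: 51.7
ee_pos: [0.5954, -0.2942, 0.46]
eef_rot: [3.14, -0.003, 3.111]
force: [-0.6, 0.5, 0.3]
grip_width: 0.0571
grip_force: 0.0
```

```bash
python3 grid.py w19.png
python3 - <<'E'
from h import *
w=load("w19.png"); t=snap("top","t19.png"); s=snap("scene","s19.png")
# dark blobs near expected tab in top & scene & wrist
g=t["img"].mean(2); print("top tab"); print(g[132:200:3,396:456:3].astype(int))
E
```

```text
w19.png [ 0.5954 -0.2942  0.46  ] [ 3.1403e+00 -2.5000e-03  3.1114e+00]
 77  99 144 192 192 191 193 194 193 195 195 195 193 195 194 194 191 183 179 181 181 181 165 148 135
130 206 202 182 183 185 187 187 188 189 188 190 190 193 195 184 169 170 170 176 176 186 187 201 203
136 152 216 207 215 214 214 211 216 210 176 175 171 114 117 120 202 207 197 190 186 182 178 177 191
137 151 216 217 224 223 223 222 226 222 226 230 208 113 125 128 225 227 228 226 227 229 227 228 178
137 150 214 216 224 223 223 222 225 221 226 230 192 108 125 134 226 226 202 146 158 221 226 226 167
134 148 215 217 224 223 223 222 226 221 226 230 192 109 125 143 227 227 163 126 125 193 227 228 186
130 148 216 219 225 224 224 223 227 223 227 231 190 110 125 154 227 226 190 138 150 214 226 220 220
131 154 218 212 217 208 207 206 210 206 209 221 186 110 124 169 227 226 227 220 224 226 226 215 218
131 159 218 117 224 234 234 235 235 236 235 236 186 111 124 178 227 226 215 203 212 226 226 204 214
131 160 219 110 237 243 244 244 245 245 245 244 185 112 123 183 227 227 177 122 173 226 226 189 199
133 159 220 110 235 243 243 
[... 3435 characters left out ...]
  87  98
   65  61]
 [ 65  47  56  66  69  74  72  70  74  79  79  86  89  92  93  92  91 103
  104  64]
 [ 47  58  64  74  71  71  73  74  76  82  85  88  90  92  98  93  95 102
  101 100]
 [ 54  60  67  74  74  74  74  79  80  78  86  89  90  93  95  95  99 102
   97 100]
 [ 65  66  69  71  76  75  74  78  82  82  83  87  91  96 101  99 105 101
   98  98]
 [ 62  68  67  73  79  78  79  77  76  84  90  93  95  96 102 102  99  97
   98  96]
 [ 66  65  67  78  75  80  84  82  83  88  91  95 100 101 103 100  99  98
   99  92]
 [ 64  67  71  74  79  81  82  82  87  92  93  93  95  99 103 102  97  98
  101  92]
 [ 66  72  74  75  80  86  84  88  91  93  94  99  98  99  99  98  99  96
   96  96]]
```

Both spares lie in the dish: the grid shows B stacked flat on A at columns 4–11. Next I locate the flap tab.

Run:
```python
from h import *
t=load("top0.png");s=load("scene0.png")
h=np.array([.566,-.3145,.124]);u=np.array([.9997,-.025,0]);z=np.array([0,0,1.])
def tab(th,r=.207): return h-r*np.cos(th)*u+r*np.sin(th)*z
for r in(.18,.185,.207,.2295): print(r,tab(2.,r).round(4),np.round(proj(t,tab(2.,r)),1),np.round(proj(s,tab(2.,r)),1))
print(t["img"].mean(2)[134:160:2,418:440:2].astype(int))
P=tab(2.)
for th in np.arange(2.,-.01,-.2): Q=tab(th);print(round(th,2),Q.round(4),((Q-P)*100).round(2));P=Q
print(ctrl.get_obs()["qpos"].round(3))
```

```text
0.18 [ 0.6409 -0.3164  0.2877] [424.7 152.4] [197.2 276. ]
0.185 [ 0.643  -0.3164  0.2922] [425.3 151. ] [197.2 275.9]
0.207 [ 0.6521 -0.3167  0.3122] [427.8 144.6] [197.7 275.3]
0.2295 [ 0.6615 -0.3169  0.3327] [430.4 137.9] [198.1 274.7]
[[117 114 114 118 120 120 113 112 117 121 117]
 [117 117 113 117 114 118 122 116 118 114 114]
 [117 115 114 116  81  89  88 105 119 110 117]
 [116 118 123 118  38  43  51  33 119 117 118]
 [116 122 119  83  34  44  43  46 116 120 114]
 [115 117 124  54  42  45  34  95 123 121 117]
 [116 116 117  26  45  38  39 110 118 112 118]
 [115 118  74  42  45  43  60 120 113 115 120]
 [117 124  56  40  38  39 107 119 118 115 117]
 [ 98  83  42  39  42  35  96 100  98 109 118]
 [ 72  75  45  47  46  66  84  93  94  98  98]
 [ 73  70  70  70  71  69  75  71  65  77  72]
 [ 72  71  75  72  72  72  72  73  72  70  71]]
2.0 [ 0.6521 -0.3167  0.3122] [0. 0. 0.]
1.8 [ 0.613  -0.3157  0.3256] [-3.91  0.1   1.34]
1.6 [ 0.572  -0.3147  0.3309] [-4.1   0.1   0.53]
1.4 [ 0.5308 -0.3136  0.328 ] [-4.12  0.1  -0.29]
1.2 [ 0.491  -0.3126  0.3169] [-3.98  0.1  -1.11]
1.0 [ 0.4542 -0.3117  0.2982] [-3.68  0.09 -1.87]
0.8 [ 0.4218 -0.3109  0.2725] [-3.24  0.08 -2.57]
0.6 [ 0.3952 -0.3102  0.2409] [-2.66  0.07 -3.16]
0.4 [ 0.3754 -0.3097  0.2046] [-1.98  0.05 -3.63]
0.2 [ 0.3632 -0.3094  0.1651] [-1.22  0.03 -3.95]
0.0 [ 0.3591 -0.3093  0.124 ] [-0.41  0.01 -4.11]
[-0.514  0.583  0.6   -0.     1.96  -2.055]
```

Emit:
apply_moves([
  [145,1.4,-0.5,0,0,0,0.005],
  [145,1.4,-0.6,-1,0,0,0],
  [145,1.4,-0.6,-2,0,0,0],
  [145,1.4,-0.6,-2,0,0,0],
  [145,0,0,0,0,0,0],
  [145,0,0,0,0,0,0],
  [145,0,0,0,0,0,0],
])

```text
time_s: 52.55
ee_pos: [0.6511, -0.3169, 0.4138]
eef_rot: [-3.14, 0.002, 3.116]
force: [0.3, 0.3, 1.0]
grip_width: 0.0407
grip_force: 0.0
```

Emit:
apply_moves([
  [145,0.1,0,-2,0,0,0],
  [145,0,0,-2.5,0,0,0],
  [145,0,0,-2,0,0,0],
  [145,0,0,-1.5,0,0,0],
  [145,0,0,-1,0,0,0],
  [145,0,0,0,0,0,0],
  [145,0,0,0,0,0,0],
])

```text
time_s: 53.25
ee_pos: [0.6527, -0.3171, 0.3232]
eef_rot: [-3.141, 0.002, 3.117]
force: [-0.7, 0.5, -0.3]
grip_width: 0.0406
grip_force: 0.0
```

Emit:
apply_moves([
  [255,0,0,0,0,0,0],
  [255,0,0,0,0,0,0],
  [255,0,0,0,0,0,0],
  [255,0,0,0,0,0,0],
  [255,0,0,0,0,0,0],
  [255,0,0,0,0,0,0],
], grip_force=20)

```text
time_s: 53.85
ee_pos: [0.6529, -0.3161, 0.322]
eef_rot: [3.14, -0.0, 3.118]
force: [-2.0, 5.7, 2.3]
grip_width: 0.016
grip_force: 20.0
```

Emit:
apply_moves([
  [255,-0.75,0.12,0.32,0,0,0],
  [255,-0.8,0.02,0.3,0,0,0],
  [255,-0.8,0.02,0.27,0,0,0],
  [255,-0.81,0.02,0.25,0,0,0],
  [255,-0.82,0.02,0.22,0,0,0],
  [255,-0.83,0.02,0.15,0,0,0],
  [255,-0.84,0.02,0.13,0,0,0],
  [255,-0.84,0.02,0.11,0,0,0],
  [255,-0.84,0.02,0.08,0,0,0],
  [255,-0.84,0.02,0.05,0,0,0],
])

```text
time_s: 54.85
ee_pos: [0.5701, -0.3148, 0.3407]
eef_rot: [-3.14, 0.0, 3.116]
force: [1.5, -7.3, -0.3]
grip_width: 0.016
grip_force: 20.0
```

Emit:
apply_moves([
  [255,-0.84,-0.08,0.02,0,0,0],
  [255,-0.84,0.02,-0.03,0,0,0],
  [255,-0.84,0.02,-0.06,0,0,0],
  [255,-0.84,0.02,-0.1,0,0,0],
  [255,-0.84,0.02,-0.13,0,0,0],
  [255,-0.83,0.02,-0.17,0,0,0],
  [255,-0.82,0.02,-0.2,0,0,0],
  [255,-0.81,0.02,-0.23,0,0,0],
  [255,-0.8,0.02,-0.26,0,0,0],
  [255,-0.8,0.02,-0.28,0,0,0],
])

```text
time_s: 55.85
ee_pos: [0.4875, -0.3136, 0.3265]
eef_rot: [-3.14, 0.0, 3.116]
force: [-2.4, -7.6, 4.0]
grip_width: 0.0158
grip_force: 20.0
```

Emit:
apply_moves([
  [255,-0.78,0.02,-0.32,0,0,0],
  [255,-0.77,0.02,-0.35,0,0,0],
  [255,-0.75,0.02,-0.38,0,0,0],
  [255,-0.73,0.02,-0.42,0,0,0],
  [255,-0.71,0.02,-0.45,0,0,0],
  [255,-0.7,0.02,-0.47,0,0,0],
  [255,-0.68,0.02,-0.5,0,0,0],
  [255,-0.66,0.02,-0.53,0,0,0],
  [255,-0.64,0.02,-0.55,0,0,0],
  [255,-0.61,0.02,-0.57,0,0,0],
])

```text
time_s: 56.85
ee_pos: [0.4168, -0.3126, 0.281]
eef_rot: [-3.138, -0.0, 3.115]
force: [-5.5, -15.2, 4.8]
grip_width: 0.0158
grip_force: 20.0
```

Emit:
apply_moves([
  [255,-0.59,-0.1,-0.6,0,0,0],
  [255,-0.57,-0.1,-0.62,0,0,0],
  [255,-0.54,-0.05,-0.64,0,0,0],
  [255,-0.52,0,-0.66,0,0,0],
  [255,-0.49,0,-0.69,0,0,0],
])

```text
time_s: 57.35
ee_pos: [0.3898, -0.3125, 0.2479]
eef_rot: [3.139, -0.002, 3.117]
force: [-5.2, 5.0, 4.6]
grip_width: 0.016
grip_force: 20.0
```

Emit:
apply_moves([
  [255,-0.46,0,-0.7,0,0,0],
  [255,-0.43,0,-0.72,0,0,0],
  [255,-0.41,0,-0.74,0,0,0],
  [255,-0.38,0,-0.76,0,0,0],
  [255,-0.34,0,-0.78,0,0,0],
])

```text
time_s: 57.85
ee_pos: [0.3695, -0.3122, 0.2105]
eef_rot: [3.138, -0.003, 3.117]
force: [-4.0, 5.7, 1.9]
grip_width: 0.0159
grip_force: 20.0
```

Emit:
apply_moves([
  [255,-0.35,0.05,-0.78,0,0,0],
  [255,-0.3,0,-0.8,0,0,0],
  [255,-0.25,0,-0.8,0,0,0],
  [255,-0.2,0,-0.81,0,0,0],
  [255,-0.18,0,-0.82,0,0,0],
  [255,-0.15,0,-0.8,0,0,0],
  [255,-0.12,0,-0.8,0,0,0],
  [255,0,0,0,0,0,0],
])

```text
time_s: 58.65
ee_pos: [0.3542, -0.312, 0.154]
eef_rot: [3.139, -0.003, 3.117]
force: [-6.2, 5.1, 0.7]
grip_width: 0.0159
grip_force: 20.0
```

Emit:
apply_moves([
  [255,-0.08,0,-0.6,0,0,0],
  [255,-0.05,0,-0.5,0,0,0],
  [255,0,0,-0.4,0,0,0],
  [255,0,0,0,0,0,0],
])

```text
time_s: 59.05
ee_pos: [0.3529, -0.312, 0.1395]
eef_rot: [3.139, -0.003, 3.117]
force: [-5.6, 6.4, -0.9]
grip_width: 0.0158
grip_force: 20.0
```

Emit:
apply_moves([
  [255,0,0,-0.2,0,0,0],
  [255,0,0,-0.2,0,0,0],
  [255,0,0,0,0,0,0],
  [255,0,0,0,0,0,0],
])

```text
time_s: 59.45
ee_pos: [0.3529, -0.312, 0.1358]
eef_rot: [3.139, -0.003, 3.117]
force: [-8.4, 6.0, -0.1]
grip_width: 0.0156
grip_force: 20.0
```

Emit:
apply_moves([
  [255,0,0,-0.2,0,0,0],
  [255,0,0,-0.15,0,0,0],
  [255,0,0,0,0,0,0],
  [255,0,0,0,0,0,0],
])

```text
time_s: 59.85
ee_pos: [0.3529, -0.312, 0.1323]
eef_rot: [3.139, -0.003, 3.117]
force: [-8.5, 5.2, -0.3]
grip_width: 0.0156
grip_force: 20.0
```

Emit:
apply_moves([
  [255,0,0,-0.15,0,0,0],
  [255,0,0,0,0,0,0],
  [255,0,0,0,0,0,0],
])

```text
time_s: 60.15
ee_pos: [0.3528, -0.312, 0.1308]
eef_rot: [3.139, -0.003, 3.117]
force: [-8.4, 6.2, -0.9]
grip_width: 0.0157
grip_force: 20.0
```

Emit:
apply_moves([
  [255,0,0,-0.15,0,0,0],
  [255,0,0,0,0,0,0],
  [255,0,0,0,0,0,0],
])

```text
time_s: 60.45
ee_pos: [0.3528, -0.312, 0.1293]
eef_rot: [3.139, -0.003, 3.117]
force: [-8.3, 5.7, 0.4]
grip_width: 0.0157
grip_force: 20.0
```

Emit:
apply_moves([
  [255,0,0,-0.15,0,0,0],
  [255,0,0,0,0,0,0],
  [255,0,0,0,0,0,0],
])

```text
time_s: 60.75
ee_pos: [0.3529, -0.312, 0.1278]
eef_rot: [3.139, -0.003, 3.117]
force: [-8.2, 6.3, -0.9]
grip_width: 0.0158
grip_force: 20.0
```

Emit:
apply_moves([
  [255,0,0,-0.15,0,0,0],
  [255,0,0,0,0,0,0],
  [255,0,0,0,0,0,0],
])

```text
time_s: 61.05
ee_pos: [0.3529, -0.312, 0.1263]
eef_rot: [3.139, -0.003, 3.117]
force: [-7.4, 5.6, -0.3]
grip_width: 0.016
grip_force: 20.0
```

Emit:
apply_moves([
  [255,0,0,-0.15,0,0,0],
  [255,0,0,0,0,0,0],
  [255,0,0,0,0,0,0],
])

```text
time_s: 61.35
ee_pos: [0.3529, -0.312, 0.1248]
eef_rot: [3.139, -0.003, 3.117]
force: [-7.3, 5.8, -0.2]
grip_width: 0.0161
grip_force: 20.0
```

Emit:
apply_moves([
  [255,0,0,-0.15,0,0,0],
  [255,0,0,0,0,0,0],
  [255,0,0,0,0,0,0],
])

```text
time_s: 61.65
ee_pos: [0.353, -0.312, 0.1233]
eef_rot: [3.139, -0.003, 3.117]
force: [-7.4, 5.2, -0.5]
grip_width: 0.0156
grip_force: 20.0
```

Run:
```python
from h import *
t=snap("top","t20.png"); s=snap("scene","s20.png")
print(t["img"].mean(2)[190:290:5,372:444:4].astype(int))
```

```text
[[128 127 125 121 124 122 124 124 123 126 129 128 127 128 128 125 124 123]
 [124 121 118 122 116 129 133 127 128 124 119 128 123 125 123 121 121 127]
 [130 128 124 109 119 119 118 118 119 120 120 121 118 123 121 125 121 123]
 [ 69  74  90 102 123 122 119 118 120 116 119 123 119 121 117 120 124 123]
 [ 73  83  90 101 123 122 121 121 121 119 122 121 121 121 118 124 127 123]
 [ 73  87  88  95 122 123 124 122 123 121 119 122 120 122 119 119 121  67]
 [ 71  84  85  90 122 121 119 121 122 123 123 120 123 119 121  79  69  67]
 [ 67  82  88  87 123 121 122 123 125 126 120 122 124 121 122  84  70  77]
 [ 71  79  88  76 124 122 124 121 127 119 125 123 123 124 122 129  72  55]
 [ 72  81  86  91 124 123 122 122 127 123 123 123 123 120 122 128 100  75]
 [ 72  83  85  87 122 124 125 122 127 122 126 124 122 121 121 121 126 125]
 [ 68  82  85  87 125 123 123 123 124 123 124 124 121 123  88  42 118 129]
 [ 70  81  86  78 123 126 125 125 125 121 125 125 121  38  71  80  79 128]
 [ 69  83  86  63 126 125 123 128 123 124 121  39  44  50  82  82  53  77]
 [ 70  82  89  67  64 129 126 124 124 127  40  46  43  79  81  63  88  85]
 [ 68  82  82  45  44  36  49  99  64  42  45  47  80  82  86 100  95  84]
 [ 67  62  68  56  34  42  80  64  42  47  44  84  79  73  80  90  98  94]
 [ 67  68  68  37  42  37  61  47  45  48  83  77  61  68  70  77  85  97]
 [ 64  64  69  71  76  33  42  47  60  90  83  71  46  55  66  70  79  84]
 [ 70  62  69  67  73  43  32  38  41  39  54  64  71  59  51  63  71  75]]
```

Emit:
apply_moves([
  [255,0,0,-0.2,0,0,0],
  [255,0,0,0,0,0,0],
  [255,0,0,0,0,0,0],
])

```text
time_s: 62.05
ee_pos: [0.353, -0.312, 0.1214]
eef_rot: [3.139, -0.003, 3.117]
force: [-6.8, 6.3, -0.9]
grip_width: 0.0154
grip_force: 20.0
```

Emit:
apply_moves([
  [255,0,0,-0.2,0,0,0],
  [255,0,0,0,0,0,0],
  [255,0,0,0,0,0,0],
])

```text
time_s: 62.35
ee_pos: [0.3533, -0.3121, 0.1205]
eef_rot: [3.139, -0.002, 3.117]
force: [-9.5, 11.4, 14.4]
grip_width: 0.0154
grip_force: 20.0
```

Run:
```python
from h import *
s=snap("scene","s21.png"); print(ctrl.get_obs()["force"].round(1),ctrl.get_obs()["moment"].round(2))
for n,p in dict(frontL=(.384,-.25,.124),frontR=(.383,-.376,.124),tab=(.359,-.309,.124),farL=(.565,-.2505,.124)).items(): print(n,np.round(proj(s,p)))
# flap colour vs rim along the left front edge
print(s["img"].mean(2)[222:300:3,150:222:3].astype(int))
```

```text
[-9.6 11.6 13.4] [1.92 1.57 0.17]
frontL [189. 223.]
frontR [150. 241.]
tab [167. 226.]
farL [214. 270.]
[[ 53  81   1  14  71   7  18  72 118 118  50  53  51  52 134 127 122  49
   51  54 119  53  53 131]
 [121 118 117  89  79  10   4  77 106 113  53  52  44  41  53  55  54  56
   51  56  52  54  73 117]
 [116 115 115 121  71   0   9  38 107  29 101 101  90  40  51  56  55  54
   55  55  54  52 121 120]
 [119 119 122 117  87  85   1  54  93  95  96  94  95  98  99  53  54  56
   53  55  54  46 121 115]
 [114 116 117 119 119  97  96  95  95  96  94  94  96  93  96  52  56  57
   52  53  52  70 117 118]
 [113 122 105  92  93  93  94  96  95  96  95  94  97  96  96  99  52  51
   51  56  50 126 120 116]
 [109  93  94  95  94  95  95  95  93  97  94  94  96  95  94  94 102  55
   51  51  74 120 113 116]
 [121  93  96  95  96  93  96  94  95  94  97  94  94  96  93  95  98  52
   55  46 124 117 115 116]
 [112 104  94  96  94  96  93  95  93  96  93  94  95  94  93  95  96  89
   50 124 118 118 114 114]
 [117 116  95  93  96  93  94  95  94  94  96  94  95  94  94  98  96  98
   49  73 11
[... 931 characters left out ...]
19 120 118 117 117 104  93  96  95  98  94  97  95  89 161 148  88
   77  81  82  80  74  52]
 [120 117 114 116 116 115 108  95  94  98  98  97  93 163 147  77  78  79
   78  77  80  79  79  51]
 [126 117 122 118 116 118 115  77  96  94  87 164 142  69  77  82  78  81
   78  77  78  77  79  47]
 [ 43 121 113 116 116 118 115 115  80 174 141  68  77  80  79  78  78  80
   76  79  78  83  37  35]
 [ 46  95 123 116 115 119 119 114  93  70  79  79  80  81  77  77  78  77
   82  85  39  36 121 121]
 [ 43  41  47  49 124 116 118 116  87  79  81  77  78  79  79  79  79  83
   41  38 120 119 119 120]
 [ 38  56  62  51  46 117 116 110 118  96  80  82  77  80  79  83  39  35
  121 114 119 118 117 117]]
```

Upward force of 14 N: the flap is on the rim. I relax the side loads, then release gently.

Emit:
apply_moves([
  [255,-0.1,0.1,0,0,0,0],
  [255,0,0,0,0,0,0],
  [255,0,0,0,0,0,0],
], grip_force=6)

```text
time_s: 62.7
ee_pos: [0.3534, -0.312, 0.1205]
eef_rot: [-3.141, 0.001, 3.117]
force: [2.8, 4.6, 6.6]
grip_width: 0.0157
grip_force: 6.0
```

Emit:
apply_moves([
  [200,0,0,0,0,0,0],
  [170,0,0,0,0,0,0],
  [145,0,0,0,0,0,0],
  [145,0,0,0,0,0,0],
  [145,0,0,0,0,0,0],
  [145,0,0,0,0,0,0],
  [145,0,0,0,0,0,0],
])

```text
time_s: 63.4
ee_pos: [0.353, -0.3121, 0.12]
eef_rot: [3.142, -0.0, 3.117]
force: [-0.2, -0.1, -0.1]
grip_width: 0.0405
grip_force: 0.0
```

Emit:
apply_moves([
  [145,0,0,1,0,0,0],
  [145,0,0,1,0,0,0],
  [145,0,0,2,0,0,0],
  [145,0,0,3,0,0,0],
  [145,0,0,4,0,0,0],
  [145,0,2,4,0,0,0],
  [145,0,4,3,0,0,0],
  [145,0,4,0,0,0,0],
  [145,0,4,0,0,0,0],
  [145,0,0,0,0,0,0],
])

```text
time_s: 64.4
ee_pos: [0.3529, -0.1691, 0.3015]
eef_rot: [-3.141, 0.002, 3.12]
force: [0.3, -1.0, -0.0]
grip_width: 0.0402
grip_force: 0.0
```

Run:
```python
from h import *
t=snap("top","t22.png"); a=load("t20.png")["img"].mean(2); b=t["img"].mean(2); t0=load("top0.png")
print("flap front L/R px", np.round(proj(t,(.379,-.2495,.126))),np.round(proj(t,(.378,-.376,.126))), np.round(proj(t,(.359,-.309,.124))))
print(b[255:295:3,378:440:3].astype(int))
# bystanders: diff vs start
d=np.abs(b-t0["img"].mean(2)); print("rack diff",d[190:242,75:135].mean().round(1),"bottle",d[208:238,440:478].mean().round(1))
# white blobs on bench
i=t["img"].astype(int);m=((i.min(2)>165)&(i.max(2)-i.min(2)<35)).astype(np.uint8);k,l,st,ce=cv2.connectedComponentsWithStats(m);print([(ce[j].round().tolist(),int(st[j,4])) for j in range(1,k) if st[j,4]>30])
```

```text
flap front L/R px [384. 267.] [433. 269.] [407. 275.]
[[ 81  80  78  77  77  73  62 114 127 124 122 121 122 121 122 120 122 119
  113 123 121]
 [ 87  81  81  80  78  76  77  71  61 119 118 118 122 120 122 122 120 120
  113 120 124]
 [ 93  87  82  78  78  81  78  73  73  65  64  66  72  81 122 121 122 118
  115 120 122]
 [100  95  86  84  81  78  77  77  77  77  74  67  66  52 125 121 123 123
  101 121 121]
 [ 95  98  98  92  87  82  84  78  79  77  74  73  71  58  39  86  81 111
  114 120 124]
 [ 84  91  97 100  93  87  88  83  83  81  80  82  76  72  50  69  79 122
  124 121 120]
 [ 81  81  86  96 102  95  95  87  87  84  80  80  80  57  69  72  71 124
  121 123 121]
 [ 79  80  81  84  92  94 100  94  94  90  80  78  83  46  79  82  77 122
  121 123 120]
 [ 75  74  76  82  86  89  96  96  96  95  87  86  77  58  79  81  77 121
  121 126 120]
 [ 68  69  70  74  74  82  90  90  99  99 100  91  51  90  86  85  82 122
  122 121 123]
 [ 63  65  69  72  76  74  81  78  89  90  99  82  59  96  90  87 111 119
  121 120 123]
 [ 52  61  69  69  73  76  78  80  77  82  91  40  86  94  95  82 128 125
  122 122 122]
 [ 49  57  58  66  70  67  74  74  76  77  57  58  97  94  89 114 121 118
  124 119 123]
 [ 51  51  51  61  59  66  70  69  73  72  41  93  98  99  80 126 115 123
  123 123 124]]
rack diff 4.6 bottle 4.5
[([179.0, 123.0], 121), ([184.0, 151.0], 142), ([190.0, 168.0], 151), ([180.0, 186.0], 93), ([153.0, 201.0], 142), ([469.0, 218.0], 96), ([501.0, 365.0], 598), ([533.0, 366.0], 184), ([533.0, 382.0], 171), ([527.0, 386.0], 44)]
```

No white block is left on the bench, and the rack and bottle are unchanged. To confirm the flap is fully shut, I touch the tab gently from above with closed fingers.

Emit:
apply_moves([
  [255,0.2,-4,0,0,0,0],
  [255,0.2,-4,0,0,0,0],
  [255,0.2,-4,0,0,0,0],
  [255,0,-2,-3,0,0,0],
  [255,0,0,-4,0,0,0],
  [255,0,0,-3,0,0,0],
  [255,0,0,-2,0,0,0],
  [255,0,0,-1,0,0,0],
  [255,0,0,0,0,0,0],
  [255,0,0,0,0,0,0],
])

```text
time_s: 65.45
ee_pos: [0.3592, -0.3128, 0.171]
eef_rot: [-3.141, 0.001, 3.116]
force: [-0.4, -0.1, 0.6]
grip_width: 0.0007
grip_force: 0.0
```

Emit:
apply_moves([
  [255,0,0,-0.4,0,0,0],
  [255,0,0,0,0,0,0],
  [255,0,0,0,0,0,0],
])

```text
time_s: 65.75
ee_pos: [0.3591, -0.3122, 0.1663]
eef_rot: [-3.141, 0.0, 3.117]
force: [-0.2, -0.5, 0.2]
grip_width: 0.0006
grip_force: 0.0
```

Emit:
apply_moves([
  [255,0,0,-0.2,0,0,0],
  [255,0,0,0,0,0,0],
  [255,0,0,0,0,0,0],
])

```text
time_s: 66.05
ee_pos: [0.359, -0.3121, 0.164]
eef_rot: [3.142, -0.0, 3.117]
force: [-0.6, 0.1, -0.2]
grip_width: 0.0006
grip_force: 0.0
```

Emit:
apply_moves([
  [255,0,0,-0.2,0,0,0],
  [255,0,0,0,0,0,0],
  [255,0,0,0,0,0,0],
])

```text
time_s: 66.35
ee_pos: [0.359, -0.3121, 0.1619]
eef_rot: [3.142, -0.0, 3.117]
force: [0.2, 0.7, 0.3]
grip_width: 0.0007
grip_force: 0.0
```

Emit:
apply_moves([
  [255,0,0,-0.3,0,0,0],
  [255,0,0,0,0,0,0],
  [255,0,0,0,0,0,0],
])

```text
time_s: 66.65
ee_pos: [0.359, -0.3121, 0.1589]
eef_rot: [3.141, -0.0, 3.117]
force: [0.2, 0.2, 0.6]
grip_width: 0.0007
grip_force: 0.0
```

Emit:
apply_moves([
  [255,0,0,-0.15,0,0,0],
  [255,0,0,0,0,0,0],
  [255,0,0,0,0,0,0],
])

```text
time_s: 66.95
ee_pos: [0.359, -0.3121, 0.1574]
eef_rot: [3.142, -0.0, 3.117]
force: [-1.0, 0.1, 0.1]
grip_width: 0.0009
grip_force: 0.0
```

Emit:
apply_moves([
  [255,0,0,-0.15,0,0,0],
  [255,0,0,0,0,0,0],
  [255,0,0,0,0,0,0],
])

```text
time_s: 67.25
ee_pos: [0.359, -0.3121, 0.156]
eef_rot: [3.142, -0.0, 3.117]
force: [0.2, -0.2, 0.7]
grip_width: 0.0001
grip_force: 0.0
```

Emit:
apply_moves([
  [255,0,0,-0.15,0,0,0],
  [255,0,0,0,0,0,0],
  [255,0,0,0,0,0,0],
])

```text
time_s: 67.55
ee_pos: [0.3592, -0.3122, 0.1552]
eef_rot: [-3.141, 0.001, 3.117]
force: [-2.0, 2.7, 8.7]
grip_width: 0.0004
grip_force: 4.4
```

Contact came at tip z = 0.130, exactly the shut tab's top, so the flap is fully shut. I retreat and hand in.

Emit:
apply_moves([
  [255,0,0,1,0,0,0],
  [255,0,0,2,0,0,0],
  [255,0,0,4,0,0,0],
  [255,0,0,4,0,0,0],
  [255,0,2,4,0,0,0],
  [255,0,3,0,0,0,0],
  [255,0,3,0,0,0,0],
  [255,0,0,0,0,0,0],
  [255,0,0,0,0,0,0],
  [255,0,0,0,0,0,0],
])

```text
time_s: 68.55
ee_pos: [0.3591, -0.2327, 0.3046]
eef_rot: [-3.141, 0.0, 3.116]
force: [-0.6, -0.0, 0.9]
grip_width: 0.0003
grip_force: 0.0
```

```bash
python3 -c "
from station import ctrl
print(ctrl.hand_in())"
```

```text
the job is handed in; nothing more can be done
None
```

I handed the job in at about 69 s: all three chute cassettes and both spares are in the dish, which is seated in the reader's pocket with the flap eased fully shut; no verdict came back.

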